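# Open the utensil caddy and sort the kitchen utensils by colour

## Robot

A 6-joint arm with a two-finger parallel gripper is mounted at the origin on the work surface. World frame = base frame: x ahead of the robot, y to its left, z up, the work surface at z = 0. Lengths are in m, angles in rad, forces in N, time in s.
With the tool pointing down it reaches from about 0.325 to 0.875 m from the base axis. Payload 4.4 kg.
Tool frame: the origin (TCP) lies at the very end of the fingers, on their centre line; the grasp point (between the pads) lies 19 mm behind it; z points along the fingers, y is the line along which they close (so a half turn about z gives the same grasp; the last joint's range is limited). The gripper opens to 85 mm and grips with 20 to 120 N. Pads are 22 mm wide; open, the fingers measure 114 mm over their backs; the gripper's body (76 mm by 85 mm) begins 54 mm behind the grasp point. The pads swing forward as they close: fully open they stand 13 mm farther back than shut.
Start: joints at [-1.405, 0.207, 1.542, -0, 1.393, -0.15], TCP at [0.179, -0.546, 0.196] pointing down, gripper open.
Joint ranges: [-2.73, 2.73], [-0.86, 2.22], [0.23, 2.46], [-1.11, 4.25], [0.08, 2.63], [-2.82, 2.82]. Speed limits (rad/s): [2.79, 2.79, 3.14, 3.14, 3.14, 3.14].

## Interface

Orientations are given as a unit quaternion [w, x, y, z].
In Python, from plant import robot gives the robot as it stands.
- The arm moves only by the tool step_arm, never from a script. Its argument "moves" is a list of rows, each a list of 7 numbers: the shift along the tool's x, y, z normalised to -1 to 1, where 1 is 0.8 m, then the turn, a rotation vector about the tool's x, y, z normalised to -1 to 1, where 1 is 1.5 rad, then the opening, from -1 (shut) to 1 (fully open). A call has 1 to 10 rows; each row is the pose to reach, as a shift and turn from the pose commanded when the call began, along the tool's axes at that moment; what a row does not reach only later rows make up. A row lasts 1/10 s, in which the tool goes at most 50 mm and 8.59 degrees, less where a joint would pass 70% of its speed; a pose out of reach is approached as far as the arm can. A call with a number of a shift or a turn outside -1 to 1 is refused whole. A call with a gripper value outside its range is refused whole. The fingers move at their own pace and stop on an object; "newtons" is the grip in N (left out, the last holds). Time passes only in rows, so rows that repeat a pose let the fingers close. It gives the time, the measured TCP pose, the force, the opening and the grip force at its end, in the units of the state.
- robot.get_obs(): the state, without advancing time (a new reading comes with each control period).
- robot.snapshot(name): name is "side" or "top" or "wrist"; returns a dict with "color" (420x560x3 uint8, red, green, blue), "intrinsics" (3x3 intrinsics, pixels), "R" (3x3) and "t" (3): a world point X has camera coordinates R X + t. Camera axes: x right, y down, z forward; pixel columns grow to the right and rows downward; lengths in m; the calibration is good to about 2 mm. The wrist camera is an equidistant fisheye: a pixel r from the principal point sees the ray r / f radians off the axis. A picture is of the moment at which its call begins. There is no depth.
- robot.job_done(): hands the job in; it is judged then, once.
The state is a dict: "t": time; "joint_positions": joint angles; "dq": joint speeds; "joint_efforts": joint torques, N m; "position": TCP position; "orientation": TCP orientation; "wrist_force": force on the tool from outside, world axes, zero at the start; "moment": the same for the moment, N m; "gripper_width": finger opening in m; "finger_force": force on a finger pad.
Only numpy, scipy, OpenCV 4.12 (cv2) and the standard library are available. Lean on these libraries where they do the work, as an engineer would, in place of code of your own. Each camera call takes 0.05 s, during which the arm holds its last target. There are 200 camera calls.

## Task

Flip the caddy's cam lever over to free the sliding cover, then push the cover fully back to its stop. Stand the three coloured utensils, handle end down, in the bin of their own colour: lower each until its handle touches the bottom of the bin before letting go, do not let it drop. Leave the teapot, mug, jar, bowl and plain wooden spoon where they are.

Things in the scene. Friction and masses are not known exactly. Their poses are not given: they have to be found in the camera images.
- caddy: Wooden caddy, fixed to the table: holds a red and a blue bin side by side (centres at y = +62 and -62 mm). 285 mm wide (y), base board x -78 to 78 mm; two rails along x at y = +-135 mm (x -75 to 225 mm), top 104 mm high, carry the sliding cover. Origin on the table between the bins; x points away from the robot, y left, z up; yaw varies
- cover (a joint): Sliding dark wooden cover over the bins, travel along the caddy's x (away from the robot) in m: 0 closed, stop at 0.145. Board 144 by 252 mm, 8 mm thick, top 104 mm above the table, friction about 2 N. The cam lever blocks it until flipped. It counts as open above 0.135
- cover_handle (a point): Top centre of the light wooden handle block of the cover (20 mm along x, 70 mm along y, 30 mm tall, its top 134 mm above the table); moves with the cover; 56 mm towards the robot from the cover's centre
- cam_lever (a joint): Cam lever at the caddy's left end (y = 169 mm of the caddy), turning about the caddy's y axis, rad: near 0 locked (leaning 45 degrees towards the robot), 1.5 free (over the top, leaning 41 degrees away from the robot). Stays where it is left; takes about 2 N at the knob. It counts as free above 1.2
- lever_knob (a point): Centre of the black ball knob (26 mm diameter) on the lever's end, 80 mm from the pivot; on a 12 mm steel bar
- lever_pivot (a point): The lever's pivot, 100 mm above the table, at x = 20, y = 169 mm of the caddy; its axes are the caddy's
- red_bin: Red enamel bin, fixed in the caddy, open on top once the cover is back: outside 140 mm (x) by 118 mm (y), 85 mm high, walls 4 mm, floor 4 to 5 mm thick. Origin at the centre of its underside, which is 6 mm above the table; x points away from the robot, y to the left. Either bin may be the left one
- blue_bin: Blue enamel bin, fixed in the caddy, open on top once the cover is back: outside 140 mm (x) by 118 mm (y), 85 mm high, walls 4 mm, floor 4 to 5 mm thick. Origin at the centre of its underside, which is 6 mm above the table; x points away from the robot, y to the left. Either bin may be the left one
- red_turner: Red kitchen turner, 195 mm long, lying flat: coloured handle 18 mm wide, 18 mm thick, 145 mm long, then a flat slotted blade 55 mm long, 48 mm wide and 6 mm thick at mid thickness. Origin on the underside's centre line at the grip point, 125 mm from the handle's end, 20 mm short of the head; x points to the head, z up. Centre of mass 40 mm from the origin towards the handle's end. About 70 g
- blue_turner: Blue kitchen turner, 195 mm long, lying flat: coloured handle 18 mm wide, 18 mm thick, 145 mm long, then a flat slotted blade 55 mm long, 48 mm wide and 6 mm thick at mid thickness. Origin on the underside's centre line at the grip point, 125 mm from the handle's end, 20 mm short of the head; x points to the head, z up. Centre of mass 40 mm from the origin towards the handle's end. About 70 g
- blue_spoon: Blue kitchen spoon, 195 mm long, lying flat: coloured handle 18 mm wide, 18 mm thick, 145 mm long, then a flat round head 50 mm across and 5 mm thick at mid thickness. Origin on the underside's centre line at the grip point, 125 mm from the handle's end, 20 mm short of the head; x points to the head, z up. Centre of mass 40 mm from the origin towards the handle's end. About 70 g
- red_turner_end (a point): Centre of the handle of the red turner, 5 mm short of its free end (at x = -120 mm, z = 9 mm of that body)
- blue_turner_end (a point): Centre of the handle of the blue turner, 5 mm short of its free end (at x = -120 mm, z = 9 mm of that body)
- blue_spoon_end (a point): Centre of the handle of the blue spoon, 5 mm short of its free end (at x = -120 mm, z = 9 mm of that body)
- teapot: Terracotta teapot, 116 mm across, 141 mm tall with its bow handle; origin under its centre; leave alone
- mug: Terracotta mug, 76 mm across, 80 mm tall; origin under its centre; leave alone
- chickpea_jar: Amber jar with wooden cap, 64 mm across, 90 mm tall; origin under its centre; leave alone
- beech_spoon: Plain uncoloured wooden spoon, 220 mm long, lying; leave alone
- bowl: Blue ceramic bowl, 130 mm across, 55 mm tall; origin under its centre; not a bin, leave alone
Things that resemble listed ones, but are neither listed nor needed, are in the scene too. What is shaped like the blue_turner but green or pink is not meant.

How it is judged:
On the way, in this order (a step that is already met when the one before it is completed fails the run):
1. the cam lever is flipped over to its free side (above 1.2 rad) (value of joint cam_lever above 1.2 rad), for 0.2 s.
2. the cover is pushed back to its stop (above 0.135 m) (value of joint cover above 0.135 m), for 0.2 s.
At the end, for the whole second after the job is handed in: The lever is on its free side (above 1.2 rad) and the cover at its stop (above 0.135 m); the red turner's handle end is inside the red bin and the blue turner's and blue spoon's handle ends inside the blue bin, each less than 35 mm above the underside of the bin; all at rest (below 0.03 m/s) (value of joint cover above 0.135 m and value of joint cam_lever above 1.2 rad and x of red_turner_end in the frame of red_bin between -0.068 and 0.068 m and y of red_turner_end in the frame of red_bin between -0.057 and 0.057 m and z of red_turner_end in the frame of red_bin below 0.035 m and linear speed of each of red_turner, blue_turner, blue_spoon below 0.03 m/s and x of blue_turner_end in the frame of blue_bin between -0.068 and 0.068 m and y of blue_turner_end in the frame of blue_bin between -0.057 and 0.057 m and z of each of blue_turner_end, blue_spoon_end in the frame of blue_bin below 0.035 m and x of blue_spoon_end in the frame of blue_bin between -0.068 and 0.068 m and y of blue_spoon_end in the frame of blue_bin between -0.057 and 0.057 m); the robot touches nothing.
It fails at once if the teapot, mug, jar, plain wooden spoon or bowl is moved by more than 30 mm (distance of any of teapot, mug, chickpea_jar, beech_spoon, bowl from where it was at the start of the episode above 0.03 m).
It fails at once if the red turner is dropped (moves faster than 1 m/s while no finger touches it) (contact force between red_turner and the fingers below 0.02 N and linear speed of red_turner above 1 m/s).
It fails at once if the blue turner is dropped (moves faster than 1 m/s while no finger touches it) (contact force between blue_turner and the fingers below 0.02 N and linear speed of blue_turner above 1 m/s).
It fails at once if the blue spoon is dropped (moves faster than 1 m/s while no finger touches it) (contact force between blue_spoon and the fingers below 0.02 N and linear speed of blue_spoon above 1 m/s).
It also fails if it takes over 72 s, if anything falls off the work surface, if the arm or the gripper's body presses on something with over 40 N, if the wrist force passes 120 N, or if a joint passes its speed limit or range.

## Working session

There is one attempt and no reset: what is moved stays moved. The work goes in short steps, Python scripts to look and compute and a tool call to move; the robot and the scene stay as the last step left them, time stands still between calls to the robot, and variables do not carry over. Pictures are saved under pics/ and viewed, at most 10 in all, crops included, and the job is handed in when it is done.

Besides the shell and the picture viewer there is one more tool, called by a JSON object that holds its "op" and its "data", one argument or row to a line. step_arm: Moves the arm, as the interface text tells. Scaled input: -1 to 1 covers 0.8 m each way for a shift and 1.5 rad each way for a turn. Its arguments: {"type":"object","properties":{"moves":{"type":"array"},"newtons":{"type":"number"}},"required":["moves"]}

```bash
mkdir -p pics; ls; python3 - <<'E'
from plant import robot
import cv2,numpy as np
for n in("top","side"):
    s=robot.snapshot(n); cv2.imwrite(f"pics/{n}0.png",s["color"][:,:,::-1]); np.savez(f"{n}0.npz",**s)
    print(n,s["intrinsics"],s["R"],s["t"])
print(robot.get_obs())
E
```

```text
pics
top [[449.14142925   0.         282.14746368]
 [  0.         449.14142925 212.91155954]
 [  0.           0.           1.        ]] [[ 0.0017901  -0.99998913 -0.00430601]
 [-0.99403196 -0.00130972 -0.10908134]
 [ 0.10907451  0.00447558 -0.9940235 ]] [0.03073848 0.48770155 1.24939247]
side [[491.41359544   0.         281.16681132]
 [  0.         491.41359544 210.2168788 ]
 [  0.           0.           1.        ]] [[-0.912121   -0.40982741  0.00876181]
 [-0.24671133  0.5317656  -0.81015978]
 [ 0.32736645 -0.74112539 -0.58614363]] [0.43796011 0.21676138 1.45644412]
{'t': 0.1, 'joint_positions': array([-1.40449743e+00,  2.07417121e-01,  1.54280891e+00, -6.47063573e-06,
        1.39350757e+00, -1.50481979e-01]), 'dq': array([ 0.00019647, -0.00181446, -0.0022882 , -0.00036151, -0.00016816,
        0.00108352]), 'joint_efforts': array([-7.14439102e-04, -3.84090900e+01, -2.92547536e+01, -2.22769063e-04,
        4.87992089e-03, -2.17253279e-05]), 'position': array([ 0.17898725, -0.5456312 ,  0.19459625]), 'orientation': array([-1.07041097e-03,  9.87481780e-01,  1.57729476e-01, -1.16495730e-05]), 'wrist_force': array([ 0.21989944, -1.17216151, -0.3122838 ]), 'moment': array([-0.02618403, -0.03319449,  0.03360696]), 'finger_force': 0.0, 'gripper_width': 0.08503585411052408}
```

View pics/top0.png

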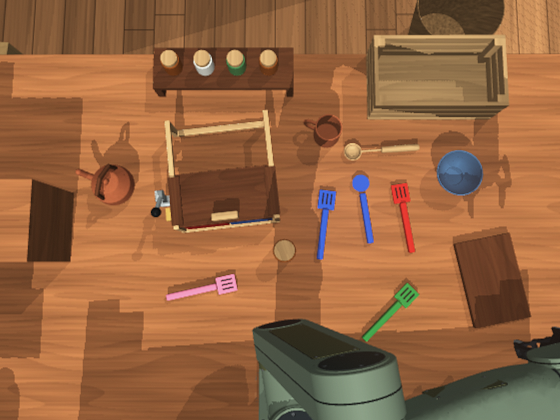

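View pics/side0.png

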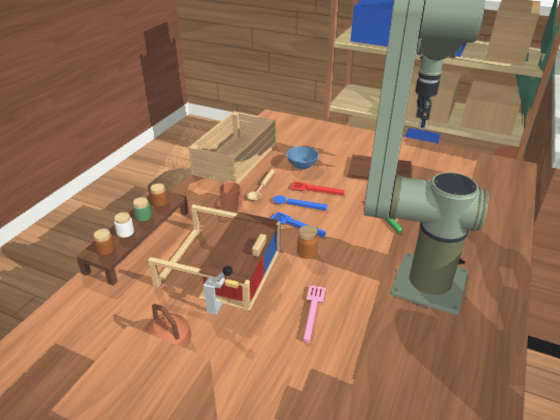

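Top view: the caddy spans about (165–280, 115–230), with the knob at (156,212) and the cover handle at (224,215). The blue turner is at (325,220), the blue spoon at (363,205) and the red turner at (403,215). The jar is at (285,250), close to the caddy. Side view: knob at (227,270), with the red bin on the left (lever) side and the blue bin on the right.

```bash
cat > h.py <<'E'
import cv2,numpy as np
from scipy.spatial.transform import Rotation as Rn
def ray(s,uv):
    d=np.linalg.inv(s["intrinsics"])@np.array([*uv,1.]); return -s["R"].T@s["t"], s["R"].T@d
def plane(s,uv,z):
    c,d=ray(s,uv); return c+d*(z-c[2])/d[2]
def tri(s1,u1,s2,u2):
    c,d=ray(s1,u1);e,f=ray(s2,u2); a=np.linalg.lstsq(np.c_[d,-f],e-c,rcond=None)[0]
    p,q=c+d*a[0],e+f*a[1]; return (p+q)/2,np.linalg.norm(p-q)
def blobs(s,col,roi=None,mina=60):
    im=s["color"]; h=cv2.cvtColor(im,cv2.COLOR_RGB2HSV); H,S,V=[h[...,i].astype(int) for i in range(3)]
    m={"blue":(H>105)&(H<130)&(S>150)&(V>70),"red":((H<4)|(H>174))&(S>190)&(V>90),"black":(V<45)}[col]
    m=m.astype(np.uint8)
    if roi: k=np.zeros_like(m);a,b,c,d=roi;k[b:d,a:c]=1;m*=k
    n,l,st,ce=cv2.connectedComponentsWithStats(m)
    return [(st[i],ce[i],np.argwhere(l==i)[:,::-1]) for i in range(1,n) if st[i][4]>=mina]
def axis(s,pts,z=.009):
    P=np.array([plane(s,p,z)[:2] for p in pts]); c=P.mean(0); v=np.linalg.svd(P-c,full_matrices=False)[2][0]
    t=(P-c)@v; w=(P-c)@np.array([-v[1],v[0]])
    # head is wide end
    wa=np.ptp(w[t>t.max()-.05]);wb=np.ptp(w[t<t.min()+.05])
    if wb>wa: v=-v;t=-t;w=-w
    # refine with handle part only
    k=t<t.min()+.13; Q=P[k]; c=Q.mean(0); u=np.linalg.svd(Q-c,full_matrices=False)[2][0]; u*=np.sign(u@v)
    t=(P-c)@u; return c+u*t.min(),c+u*t.max(),u,np.ptp(t)
E
python3 - <<'E'
from h import *
T=dict(np.load("top0.npz"));S=dict(np.load("side0.npz"))
for c,roi in(("blue",(300,150,400,280)),("red",(380,150,430,280))):
    for st,ce,p in blobs(T,c,roi):
        a,b,u,L=axis(T,p); print(c,st,"end",a.round(4),"head",b.round(4),"yaw",np.degrees(np.arctan2(u[1],u[0])).round(1),"L",L.round(4),"grip",(a+.125*u*1).round(4))
kt=blobs(T,"black",(145,200,170,222),20);ks=blobs(S,"black",(215,260,240,280),20)
print([ (k[0],k[1]) for k in kt],[(k[0],k[1]) for k in ks])
if kt and ks: print(tri(T,kt[0][1],S,ks[0][1]))
im=T["color"][100:240,140:300,::-1]; a=cv2.resize(im,None,fx=4.2,fy=4.2,interpolation=cv2.INTER_CUBIC)
cv2.imwrite("pics/c.png",a)
E
```

```text
blue [353 175  16  16 199] end [ 0.6008 -0.1921] head [ 0.556  -0.1972] yaw -173.5 L 0.045 grip [ 0.4766 -0.2062]
blue [317 190  19  69 500] end [ 0.3601 -0.0745] head [ 0.555  -0.0988] yaw -7.1 L 0.1964 grip [ 0.4841 -0.09  ]
blue [360 194  13  49 273] end [ 0.4063 -0.2197] head [ 0.5458 -0.1994] yaw 8.3 L 0.141 grip [ 0.53   -0.2017]
red [391 183  24  70 567] end [ 0.3786 -0.337 ] head [ 0.575  -0.3055] yaw 9.1 L 0.1989 grip [ 0.5021 -0.3172]
[(array([151, 208,  10,   9,  68], dtype=int32), array([155.5       , 211.76470588]))] []
```

View pics/c.png

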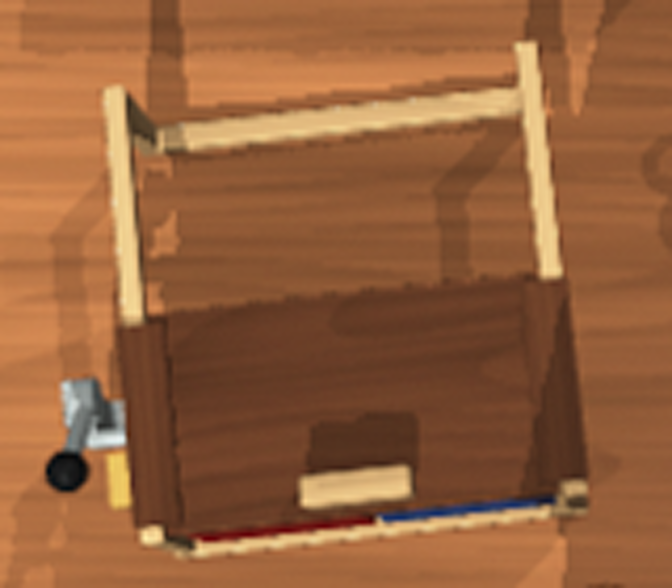

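The crop shows the rail far ends at crop pixels (115,89) and (527,43), and the near ends at (152,540) and (573,500). The handle top is around (355,485).

```bash
python3 - <<'E'
from h import *
from scipy.optimize import least_squares
T=dict(np.load("top0.npz"));S=dict(np.load("side0.npz"))
f=lambda p:(p[0]/4.2+140-.4,p[1]/4.2+100-.4)
W=np.array([plane(T,f(p),.104)[:2] for p in((115,89),(527,43),(152,543),(573,505))])
L=np.array([(.225,.135),(.225,-.135),(-.075,.135),(-.075,-.135)])
def F(v):
    c,s=np.cos(v[2]),np.sin(v[2]); return (L@np.array([[c,s],[-s,c]])+v[:2]-W)
r=least_squares(lambda v:F(v).ravel(),[.5,.1,.1]); x,y,th=r.x
print(W.round(3),r.x.round(4),np.degrees(th),F(r.x).round(4))
R=np.array([[np.cos(th),-np.sin(th)],[np.sin(th),np.cos(th)]])
loc=lambda p:R.T@(np.array(p[:2])-[x,y])
print("handle px local",loc(plane(T,f((355,482)),.134)))
k,e=tri(T,(155.5,211.8),S,(227,270)); print("knob",k,e,loc(k))
for n,p in(("pivot",(.02,.169)),("knobexp",(.02-.0566,.169)),("handle",(-.056,0)),("blue",(0,-.062)),("red",(0,.062))): print(n,(R@p+[x,y]).round(4))
# blue spoon combined
P=np.vstack([b[2] for b in blobs(T,"blue",(345,170,380,250),20)]); print(axis(T,P))
from plant import robot
print("jar",plane(T,(285,251),.09),"teapot",plane(T,(112,183),.1))
E
```

```text
[[0.732 0.346]
 [0.763 0.078]
 [0.436 0.314]
 [0.461 0.047]] [0.5233 0.1887 0.1045] 5.987522472279223 [[ 0.001   0.0001]
 [-0.0018 -0.0005]
 [-0.0014  0.0011]
 [ 0.0022 -0.0008]]
handle px local [-0.05185581 -0.00135971]
knob [0.47499854 0.35190426 0.16552402] 0.00034756164849812795 [-0.03103658  0.16733158]
pivot [0.5256 0.3589]
knobexp [0.4693 0.353 ]
handle [0.4676 0.1829]
blue [0.5298 0.1271]
red [0.5169 0.2504]
(array([ 0.40629476, -0.21972374]), array([ 0.60069284, -0.19136561]), array([0.98952687, 0.1443488 ]), np.float64(0.19645559130491455))
jar [0.37823809 0.02339878 0.09      ] teapot [0.56029675 0.4909491  0.1       ]
```

```bash
cat >> h.py <<'E'
TH=.1045; C0=np.array([.5255,.189])
RC=np.array([[np.cos(TH),-np.sin(TH)],[np.sin(TH),np.cos(TH)]])
def cad(x,y): return RC@[x,y]+C0
def quat(o): w,x,y,z=o; return Rn.from_quat([x,y,z,w])
def down(yaw,pitch=0):
    # tool x at azimuth yaw, tool z down; then pitched so the tool points towards azimuth yaw, tool x up
    Rm=np.array([[np.cos(yaw),np.sin(yaw),0],[np.sin(yaw),-np.cos(yaw),0],[0,0,-1]]).T
    return Rn.from_matrix(Rm)*Rn.from_euler('y',pitch)
def rows(o,targets):
    """targets: list of (pos, Rot, grip). prints normalised rows from present pose"""
    p0=np.array(o["position"]);R0=quat(o["orientation"])
    for p,R,g in targets:
        d=R0.inv().apply(np.array(p)-p0)/.8; r=(R0.inv()*R).as_rotvec()/1.5
        n=max(np.linalg.norm(d)*.8/.05,np.linalg.norm(r)*1.5/np.radians(8.59))
        print([round(float(v),4) for v in (*d,*r)]+[g],"rows",round(n,1))
E
python3 - <<'E'
from h import *
from plant import robot
o=robot.get_obs(); print(down(0,.5).apply([0,0,1]),down(0,.5).apply([1,0,0]))
D=down(TH)
rows(o,[((.42,-.15,.28),D,-1),((*cad(-.09,.169),.25),D,-1),((*cad(-.09,.169),.15),D,-1)])
E
```

```text
[ 0.47942554  0.         -0.87758256] [0.87758256 0.         0.47942554]
[0.4404, -0.3763, -0.1058, -0.0014, -0.0001, 0.1415, -1] rows 9.4
[0.6322, -0.968, -0.067, -0.0014, -0.0001, 0.1415, -1] rows 18.5
[0.6322, -0.9678, 0.058, -0.0014, -0.0001, 0.1415, -1] rows 18.5
```

{"op": "step_arm", "data": {
  "moves": [
    [0.44, -0.376, -0.106, 0, 0, 0.1415, -1],
    [0.44, -0.376, -0.106, 0, 0, 0.1415, -1],
    [0.44, -0.376, -0.106, 0, 0, 0.1415, -1],
    [0.44, -0.376, -0.106, 0, 0, 0.1415, -1],
    [0.44, -0.376, -0.106, 0, 0, 0.1415, -1],
    [0.44, -0.376, -0.106, 0, 0, 0.1415, -1],
    [0.44, -0.376, -0.106, 0, 0, 0.1415, -1],
    [0.44, -0.376, -0.106, 0, 0, 0.1415, -1],
    [0.632, -0.968, -0.067, 0, 0, 0.1415, -1],
    [0.632, -0.968, -0.067, 0, 0, 0.1415, -1]
  ]
}}

```text
t: 1.1
position: [0.3901, -0.1086, 0.2644]
orientation: [-0.0, 0.999, 0.052, 0.0]
wrist_force: [1.4, -0.7, -0.3]
gripper_width: -0.0003
finger_force: 0.0
```

```bash
cat > o.py <<'E'
from h import *
from plant import robot
import json
def obs():
    o=robot.get_obs(); q=np.array(o["joint_positions"])
    open("log.txt","a").write(json.dumps([list(q),list(o["position"]),list(o["orientation"])])+"\n")
    print("t",round(o["t"],2),"p",np.round(o["position"],4),"q",q.round(2),"w",round(o["gripper_width"],4),"F",np.round(o["wrist_force"],1),round(o["finger_force"],1)); return o
E
python3 - <<'E'
from o import *
o=obs(); D=down(TH)
rows(o,[((*cad(-.09,.169),.25),D,-1),((*cad(-.09,.169),.15),D,-1)])
E
```

```text
t 1.1 p [ 0.3901 -0.1086  0.2644] q [-0.49 -0.22  1.83  0.    1.54  0.98] w -0.0003 F [ 1.4 -0.7 -0.3] 0.0
[0.0946, -0.5636, 0.0181, -0.0001, -0.0003, -0.0, -1] rows 9.1
[0.0945, -0.5636, 0.1431, -0.0001, -0.0003, -0.0, -1] rows 9.4
```

{"op": "step_arm", "data": {
  "moves": [
    [0.094, -0.563, 0.018, 0, 0, 0, -1],
    [0.094, -0.563, 0.018, 0, 0, 0, -1],
    [0.094, -0.563, 0.018, 0, 0, 0, -1],
    [0.094, -0.563, 0.018, 0, 0, 0, -1],
    [0.094, -0.563, 0.018, 0, 0, 0, -1],
    [0.094, -0.563, 0.018, 0, 0, 0, -1],
    [0.094, -0.563, 0.018, 0, 0, 0, -1],
    [0.094, -0.563, 0.018, 0, 0, 0, -1],
    [0.094, -0.563, 0.018, 0, 0, 0, -1],
    [0.094, -0.563, 0.018, 0, 0, 0, -1]
  ]
}}

```text
t: 2.1
position: [0.4165, 0.3496, 0.2486]
orientation: [-0.0, 0.998, 0.055, -0.001]
wrist_force: [-0.1, -0.8, -0.3]
gripper_width: 0.0003
finger_force: 0.0
```

```bash
python3 - <<'E'
from o import *
o=obs(); D=down(TH)
rows(o,[((*cad(-.09,.169),.145),D,-1),((*cad(0.01,.169),.145),D,-1),((*cad(0.06,.169),.14),D,-1)])
E
```

```text
t 2.1 p [0.4165 0.3496 0.2486] q [0.54 0.1  1.55 0.   1.49 2.  ] w 0.0003 F [-0.1 -0.8 -0.3] 0.0
[0.0024, 0.0028, 0.1295, -0.0007, 0.0013, 0.0038, -1] rows 2.1
[0.1274, 0.0035, 0.1293, -0.0007, 0.0013, 0.0038, -1] rows 2.9
[0.1899, 0.0038, 0.1354, -0.0007, 0.0013, 0.0038, -1] rows 3.7
```

{"op": "step_arm", "data": {
  "moves": [
    [0.002, 0.003, 0.13, 0, 0, 0, -1],
    [0.002, 0.003, 0.13, 0, 0, 0, -1],
    [0.002, 0.003, 0.13, 0, 0, 0, -1],
    [0.03, 0.003, 0.13, 0, 0, 0, -1],
    [0.06, 0.003, 0.13, 0, 0, 0, -1],
    [0.09, 0.0035, 0.13, 0, 0, 0, -1],
    [0.12, 0.0035, 0.13, 0, 0, 0, -1],
    [0.145, 0.0035, 0.132, 0, 0, 0, -1],
    [0.17, 0.004, 0.134, 0, 0, 0, -1],
    [0.185, 0.004, 0.135, 0, 0, 0, -1]
  ]
}}

```text
t: 3.1
position: [0.5679, 0.3569, 0.1446]
orientation: [-0.0, 0.999, 0.051, 0.001]
wrist_force: [0.1, -0.3, 0.0]
gripper_width: -0.0001
finger_force: 0.0
```

```bash
python3 - <<'E'
from o import *
o=obs()
s=robot.snapshot("top"); b=blobs(s,"black",(130,150,180,225),15); print([(x[0],x[1].round()) for x in b])
s2=robot.snapshot("side")
a=np.hstack([cv2.resize(s["color"][100:240,100:240],(400,400)),cv2.resize(s2["color"][200:340,140:280],(400,400))])
cv2.imwrite("pics/lev.png",a[:,:,::-1])
D=down(TH)
rows(o,[((*cad(0.07,.169),.14),D,-1),((*cad(0.04,.169),.25),D,-1)])
E
```

```text
t 3.1 p [0.5679 0.3569 0.1446] q [ 0.43  0.44  1.34 -0.    1.36  1.9 ] w -0.0001 F [ 0.1 -0.3  0. ] 0.0
[(array([144, 150,  24,  26, 169], dtype=int32), array([154., 165.])), (array([130, 173,   4,   7,  18], dtype=int32), array([131., 176.])), (array([130, 209,  18,   5,  32], dtype=int32), array([138., 210.])), (array([153, 209,   9,  11,  16], dtype=int32), array([157., 215.]))]
[0.0128, -0.0081, 0.0058, -0.0004, -0.002, -0.001, -1] rows 0.3
[-0.0243, -0.0081, -0.1318, -0.0004, -0.002, -0.001, -1] rows 2.1
```

View pics/lev.png

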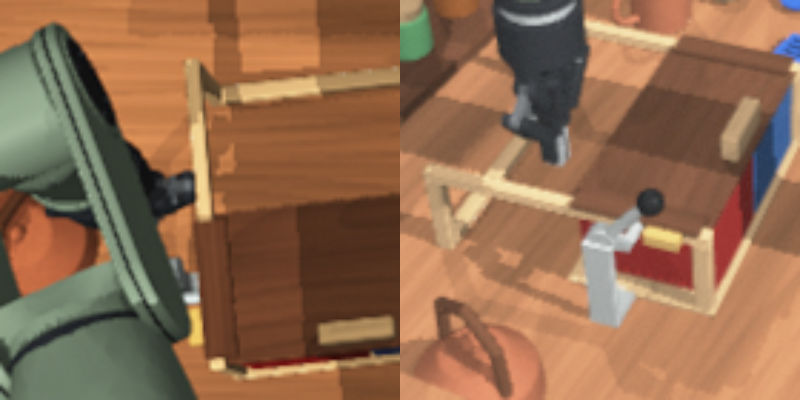

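The lever has not moved: the knob is still at about (227,271) in the side view and the fingertips are at about (195,256). I'll check the projection.

```bash
python3 - <<'E'
from h import *
T=dict(np.load("top0.npz"));S=dict(np.load("side0.npz"))
def pr(s,X): c=s["R"]@np.array(X)+s["t"]; u=s["intrinsics"]@c; return (u[:2]/u[2]).round(1)
for n,X in dict(tcp=(.568,.357,.145),knob=(.475,.352,.1655),knobmodel=(*cad(-.0366,.169),.1566),pivot=(*cad(.02,.169),.1),handle=(*cad(-.056,0),.134),base=(0,0,0)).items(): print(n,pr(T,X),pr(S,X))
E
```

```text
tcp [156.9 177.1] [195.6 266.9]
knob [155.4 211.7] [227. 270.]
knobmodel [155.9 213.5] [228.2 273.3]
pivot [160.3 195. ] [209.7 284.3]
handle [223.7 215.2] [258.5 241.8]
base [293.2 388.2] [428.9 283.4]
```

```bash
python3 - <<'E'
from o import *
o=obs(); print(o["orientation"])
s,s2,w=[robot.snapshot(n) for n in("top","side","wrist")]
np.savez("w1.npz",**w)
a=cv2.resize(s2["color"][190:330,120:300],(720,560),interpolation=cv2.INTER_CUBIC)[:, :400]
a=cv2.resize(s2["color"][200:300,150:250],(400,400),interpolation=cv2.INTER_CUBIC)
b=cv2.resize(s["color"][130:230,110:210],(400,400),interpolation=cv2.INTER_CUBIC)
top=np.hstack([a,b]); 
ww=cv2.resize(w["color"],(266,200)); bot=np.zeros((200,800,3),np.uint8); bot[:,:266]=ww
bot[:,266:532]=cv2.resize(w["color"][100:320,140:420],(266,200))
cv2.imwrite("pics/chk.png",np.vstack([top,bot])[:,:,::-1])
E
```

```text
t 3.2 p [0.5678 0.3569 0.1442] q [ 0.43  0.44  1.34 -0.    1.35  1.9 ] w 0.0001 F [-0.2 -0.2 -0.3] 0.0
[-4.00687752e-04  9.98684185e-01  5.12587881e-02  1.50789675e-03]
```

View pics/chk.png

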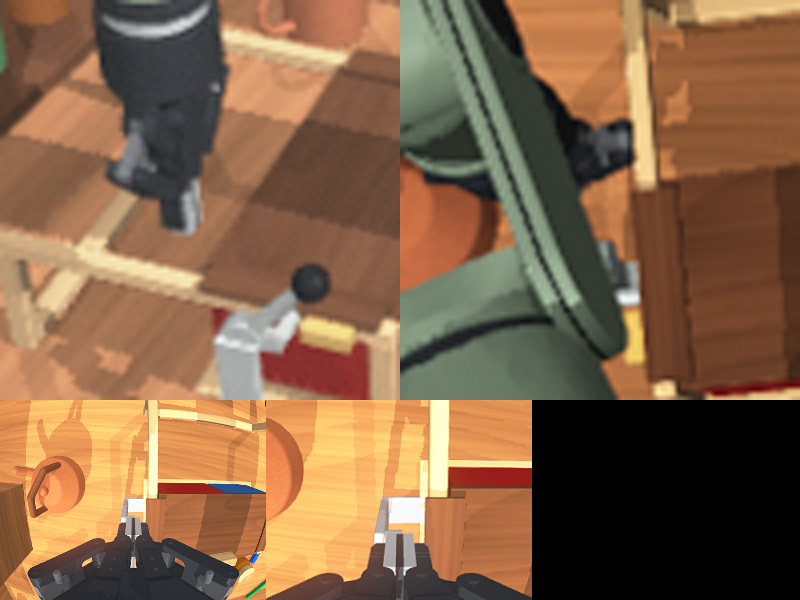

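```bash
python3 - <<'E'
from h import *
T=dict(np.load("top0.npz"));S=dict(np.load("side0.npz"))
print([plane(S,(196,257.5),z).round(3) for z in (.13,.145,.16,.17)])
print([plane(T,(165,165),z).round(3) for z in (.145,.2,.25)])
print(tri(T,(165,165),S,(196,257.5)))
W=dict(np.load("w1.npz")); print(W["intrinsics"],W["R"],W["t"],-W["R"].T@W["t"])
E
```

```text
[array([0.597, 0.311, 0.13 ]), array([0.587, 0.325, 0.145]), array([0.576, 0.339, 0.16 ]), array([0.57 , 0.348, 0.17 ])]
[array([0.6  , 0.337, 0.145]), array([0.588, 0.322, 0.2  ]), array([0.577, 0.309, 0.25 ])]
(array([0.5910203 , 0.33171638, 0.15160111]), np.float64(0.015955049148258797))
[[325.1922621    0.         280.33867732]
 [  0.         325.1922621  205.14438232]
 [  0.           0.           1.        ]] [[ 0.10381182 -0.99459473 -0.00210454]
 [-0.95388439 -0.1001614   0.28297043]
 [-0.28165169 -0.02736819 -0.95912633]] [0.29666145 0.55320228 0.49752138] [0.63702179 0.36408369 0.3212703 ]
```

```bash
cat >> h.py <<'E'
def pr(s,X,fish=False):
    c=s["R"]@np.array(X)+s["t"]; K=s["intrinsics"]
    if not fish: return (K@c/c[2])[:2].round(1)
    th=np.arctan2(np.hypot(c[0],c[1]),c[2]); n=c[:2]/np.hypot(c[0],c[1]); return (K[0,0]*th*n+K[:2,2]).round(1)
def fray(s,uv,z):
    K=s["intrinsics"]; d=(np.array(uv)-K[:2,2])/K[0,0]; th=np.linalg.norm(d); v=np.r_[d/th*np.sin(th),np.cos(th)]
    c=-s["R"].T@s["t"]; w=s["R"].T@v; return c+w*(z-c[2])/w[2]
E
python3 - <<'E'
from h import *
W=dict(np.load("w1.npz"))
for n,X in dict(tcp=(.568,.357,.145),pivot=(*cad(.02,.169),.1),redfar=(*cad(.07,.117),.091),mid=(*cad(.07,0),.091),railfar=(*cad(.225,.135),.104)).items(): print(n,pr(W,X,True))
c=W["color"][100:400,160:420]; cv2.imwrite("pics/w.png",cv2.resize(c,None,fx=2,fy=2,interpolation=cv2.INTER_CUBIC)[:,:,::-1])
E
```

```text
tcp [280.8 233.8]
pivot [272.4 260.9]
redfar [342.5 193.8]
mid [476.  195.1]
railfar [321.7 -22.2]
```

View pics/w.png

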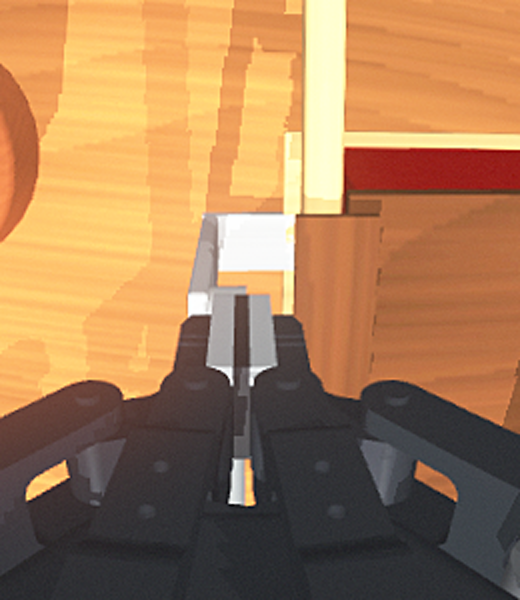

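```bash
python3 - <<'E'
from h import *
W=dict(np.load("w1.npz"));T=dict(np.load("top0.npz"));S=dict(np.load("side0.npz"))
for z in (.145,.16,.17,.18): print(z,pr(W,(.568,.357,z),True),pr(S,(.568,.357,z)),pr(T,(.568,.357,z)))
# knob/bar: project lever expected positions
for l in(0,.75,1.5): 
    a=-np.pi/4+l; k=(*cad(.02+.08*np.sin(a),.169),.1+.08*np.cos(a)); print(l,np.round(k,3),pr(S,k),pr(T,k),pr(W,k,True))
E
```

```text
0.145 [280.8 233.8] [195.6 266.9] [156.9 177.1]
0.16 [280.7 244. ] [195.  262.6] [155.3 176. ]
0.17 [280.7 251.7] [194.7 259.7] [154.2 175.3]
0.18 [280.7 260.3] [194.3 256.8] [153.  174.5]
0 [0.472 0.353 0.157] [228.2 273.3] [155.9 213.5] [271.5 368.2]
0.75 [0.525 0.359 0.18 ] [208.3 261.9] [151.7 191.4] [269.  329.7]
1.5 [0.58  0.365 0.16 ] [189.6 263. ] [152.4 171.4] [268.6 222.1]
```

The fingertips project about 25 mm higher than the reported TCP, so the fingers passed over the knob. I'll repeat the push lower.

```bash
python3 - <<'E'
from o import *
o=obs(); D=down(TH)
rows(o,[((*cad(0.04,.169),.23),D,-1),((*cad(-.09,.167),.23),D,-1),((*cad(-.09,.167),.125),D,-1)])
E
```

```text
t 3.35 p [0.5652 0.3573 0.1433] q [0.43 0.44 1.34 0.   1.35 1.9 ] w -0.0 F [0.  0.8 0.4] 0.0
[-0.0212, -0.0073, -0.1084, -0.0002, -0.0004, -0.0002, -1] rows 1.8
[-0.1837, -0.0047, -0.1085, -0.0002, -0.0004, -0.0002, -1] rows 3.4
[-0.1838, -0.0046, 0.0228, -0.0002, -0.0004, -0.0002, -1] rows 3.0
```

{"op": "step_arm", "data": {
  "moves": [
    [-0.021, -0.007, -0.108, 0, 0, 0, -1],
    [-0.021, -0.007, -0.108, 0, 0, 0, -1],
    [-0.184, -0.005, -0.108, 0, 0, 0, -1],
    [-0.184, -0.005, -0.108, 0, 0, 0, -1],
    [-0.184, -0.005, -0.108, 0, 0, 0, -1],
    [-0.184, -0.005, -0.108, 0, 0, 0, -1],
    [-0.184, -0.005, 0.023, 0, 0, 0, -1],
    [-0.184, -0.005, 0.023, 0, 0, 0, -1],
    [-0.184, -0.005, 0.023, 0, 0, 0, -1],
    [-0.184, -0.005, 0.023, 0, 0, 0, -1]
  ]
}}

```text
t: 4.35
position: [0.4177, 0.3455, 0.1229]
orientation: [0.001, 0.999, 0.052, -0.001]
wrist_force: [-0.5, 0.8, 0.4]
gripper_width: -0.0
finger_force: 0.0
```

{"op": "step_arm", "data": {
  "moves": [
    [0.02, 0, 0, 0, 0, 0, -1],
    [0.04, 0, 0, 0, 0, 0, -1],
    [0.06, 0, 0, 0, 0, 0, -1]
  ]
}}

```text
t: 4.65
position: [0.4592, 0.3518, 0.1302]
orientation: [-0.0, 0.999, 0.052, -0.009]
wrist_force: [-50.1, -10.0, 57.9]
gripper_width: 0.0001
finger_force: 34.5
```

```bash
python3 - <<'E'
from o import *
o=obs()
print((RC.T@(o["position"][:2]-C0)).round(4))
s2=robot.snapshot("side")
b=blobs(s2,"black",(180,240,260,290),15); print([(x[0],x[1].round(1)) for x in b])
a=cv2.resize(s2["color"][180:320,140:300],None,fx=4,fy=4,interpolation=cv2.INTER_CUBIC)
cv2.imwrite("pics/l2.png",a[:,:,::-1])
E
```

```text
t 4.65 p [0.4592 0.3518 0.1302] q [0.5  0.28 1.59 0.01 1.29 1.96] w 0.0001 F [-50.1 -10.   57.9] 34.5
[-0.049   0.1689]
[(array([221, 267,   8,   7,  22], dtype=int32), array([224.1, 270.6]))]
```

View pics/l2.png

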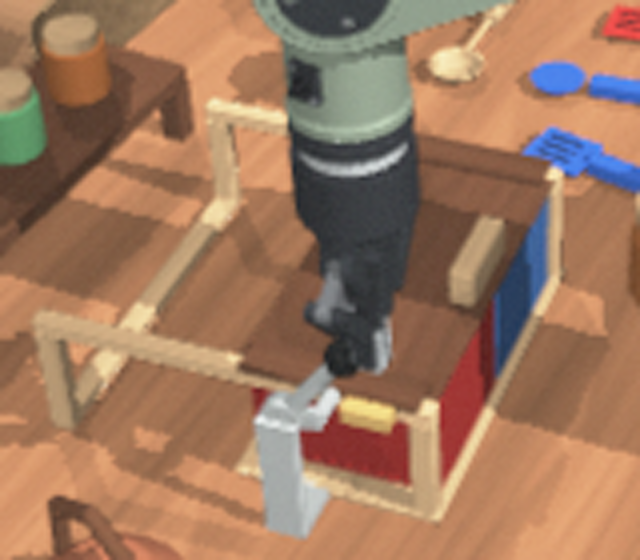

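The fingertips are riding on top of the knob (side view: knob (224,270), tip about (235,272)). I'll back off and do a touch test on the cover board, which is at z=0.104.

```bash
python3 - <<'E'
from o import *
o=obs(); D=down(TH)
rows(o,[((*cad(-.09,.167),.14),D,-1),((*cad(-.09,.167),.23),D,-1),((*cad(-.01,.08),.21),D,-1),((*cad(-.01,.08),.15),D,-1)])
E
```

```text
t 4.7 p [0.4613 0.3522 0.1322] q [0.5  0.28 1.58 0.01 1.29 1.96] w -0.0 F [-27.5  -7.8  36.7] 20.8
[-0.0541, 0.0025, -0.009, -0.0011, 0.0097, -0.0001, -1] rows 0.9
[-0.0558, 0.0024, -0.1215, -0.0011, 0.0097, -0.0001, -1] rows 2.1
[0.0446, 0.1111, -0.0982, -0.0011, 0.0097, -0.0001, -1] rows 2.5
[0.0457, 0.1113, -0.0232, -0.0011, 0.0097, -0.0001, -1] rows 2.0
```

{"op": "step_arm", "data": {
  "moves": [
    [-0.054, 0.002, -0.02, 0, 0, 0, -1],
    [-0.056, 0.002, -0.121, 0, 0, 0, -1],
    [-0.056, 0.002, -0.121, 0, 0, 0, -1],
    [0.045, 0.111, -0.11, 0, 0, 0, -1],
    [0.045, 0.111, -0.11, 0, 0, 0, -1],
    [0.045, 0.111, -0.11, 0, 0, 0, -1],
    [0.045, 0.111, -0.03, 0, 0, 0, -1],
    [0.045, 0.111, -0.03, 0, 0, 0, -1],
    [0.045, 0.111, -0.03, 0, 0, 0, -1]
  ]
}}

```text
t: 5.6
position: [0.5092, 0.2661, 0.1459]
orientation: [0.001, 0.999, 0.052, -0.003]
wrist_force: [0.4, 0.2, 0.3]
gripper_width: 0.0001
finger_force: 0.0
```

{"op": "step_arm", "data": {
  "moves": [
    [0, 0, 0.01, 0, 0, 0, -1],
    [0, 0, 0.02, 0, 0, 0, -1],
    [0, 0, 0.03, 0, 0, 0, -1],
    [0, 0, 0.035, 0, 0, 0, -1]
  ]
}}

```text
t: 6.0
position: [0.5109, 0.2668, 0.1193]
orientation: [0.0, 0.999, 0.053, -0.0]
wrist_force: [0.8, -0.1, -1.8]
gripper_width: -0.0
finger_force: 0.0
```

{"op": "step_arm", "data": {
  "moves": [
    [0, 0, 0.008, 0, 0, 0, -1],
    [0, 0, 0.014, 0, 0, 0, -1],
    [0, 0, 0.02, 0, 0, 0, -1],
    [0, 0, 0.02, 0, 0, 0, -1]
  ]
}}

```text
t: 6.4
position: [0.5106, 0.2663, 0.1026]
orientation: [0.0, 0.999, 0.052, -0.001]
wrist_force: [0.5, -0.6, -0.2]
gripper_width: 0.0001
finger_force: 0.0
```

{"op": "step_arm", "data": {
  "moves": [
    [0, 0, 0.007, 0, 0, 0, -1],
    [0, 0, 0.014, 0, 0, 0, -1],
    [0, 0, 0.014, 0, 0, 0, -1]
  ]
}}

```text
t: 6.7
position: [0.5104, 0.2662, 0.0913]
orientation: [0.0, 0.999, 0.052, -0.001]
wrist_force: [-0.2, 0.6, 0.1]
gripper_width: -0.0003
finger_force: 0.0
```

{"op": "step_arm", "data": {
  "moves": [
    [0, 0, 0.007, 0, 0, 0, -1],
    [0, 0, 0.01, 0, 0, 0, -1],
    [0, 0, 0.01, 0, 0, 0, -1]
  ]
}}

```text
t: 7.0
position: [0.5108, 0.2664, 0.0838]
orientation: [0.0, 0.999, 0.052, -0.001]
wrist_force: [0.0, -0.4, 0.4]
gripper_width: 0.0001
finger_force: 0.0
```

{"op": "step_arm", "data": {
  "moves": [
    [0, 0, 0.007, 0, 0, 0, -1],
    [0, 0, 0.01, 0, 0, 0, -1],
    [0, 0, 0.01, 0, 0, 0, -1]
  ]
}}

```text
t: 7.3
position: [0.5107, 0.2664, 0.0758]
orientation: [0.0, 0.999, 0.052, -0.001]
wrist_force: [-0.3, 0.2, -0.8]
gripper_width: -0.0
finger_force: 0.0
```

{"op": "step_arm", "data": {
  "moves": [
    [0, 0, 0.006, 0, 0, 0, -1],
    [0, 0, 0.009, 0, 0, 0, -1],
    [0, 0, 0.009, 0, 0, 0, -1]
  ]
}}

```text
t: 7.6
position: [0.511, 0.2665, 0.0688]
orientation: [0.0, 0.999, 0.052, -0.0]
wrist_force: [0.0, -0.8, 0.6]
gripper_width: 0.0001
finger_force: 0.0
```

{"op": "step_arm", "data": {
  "moves": [
    [0, 0, 0.005, 0, 0, 0, -1],
    [0, 0, 0.007, 0, 0, 0, -1],
    [0, 0, 0.007, 0, 0, 0, -1]
  ]
}}

```text
t: 7.9
position: [0.5153, 0.2671, 0.0683]
orientation: [-0.0, 0.999, 0.052, 0.004]
wrist_force: [-0.9, -2.2, 13.8]
gripper_width: -0.0
finger_force: 7.4
```

{"op": "step_arm", "data": {
  "moves": [
    [0, 0, 0.005, 0, 0, 0, -1],
    [0, 0, 0.007, 0, 0, 0, -1],
    [0, 0, 0.007, 0, 0, 0, -1]
  ]
}}

```text
t: 8.2
position: [0.5168, 0.2674, 0.068]
orientation: [-0.0, 0.999, 0.053, 0.006]
wrist_force: [-9.1, -6.6, 38.9]
gripper_width: 0.0003
finger_force: 19.2
```

```bash
python3 - <<'E'
from o import *
o=obs()
w,s2=[robot.snapshot(n) for n in("wrist","side")]
print(pr(w,o["position"],True),pr(s2,o["position"]),pr(s2,(*o["position"][:2],.104)))
a=cv2.resize(s2["color"][180:300,160:300],(560,480),interpolation=cv2.INTER_CUBIC)
cv2.imwrite("pics/l3.png",a[:,:,::-1])
E
```

```text
t 8.2 p [0.5168 0.2674 0.068 ] q [ 0.33  0.35  1.65 -0.    1.14  1.8 ] w 0.0003 F [-9.1 -6.6 38.9] 19.2
[280.1 236.5] [230.7 272.7] [230.1 263.1]
```

View pics/l3.png

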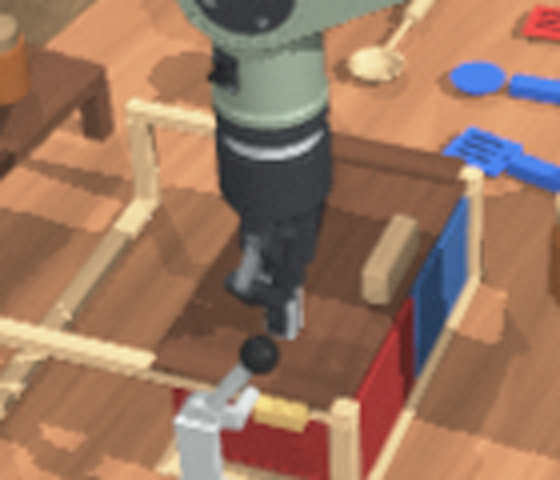

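The side view confirms contact, with the tip at (231.7,263.7). The real fingertip is 35.5 mm behind the reported TCP along the tool axis, while x and y are right. I'll correct for this in the helper.

```bash
cat >> h.py <<'E'
OFF=.0355   # real fingertip lies this far behind the reported TCP
_rows=rows
def rows(o,targets,back=0):   # targets = real fingertip (back=0) or a point 'back' behind it
    _rows(o,[(np.array(p)+R.apply([0,0,OFF+back]),R,g) for p,R,g in targets])
E
python3 - <<'E'
from o import *
o=obs(); D=down(TH)
W=dict(np.load("w1.npz"))
for dz in (0,.0355):
    V=dict(W); V["t"]=W["t"]-W["R"]@[0,0,dz]; print(dz,[pr(V,(*cad(x,y),.104),True) for x,y in((.09,.142),(.09,.128),(.225,.128))],pr(V,(*cad(.07,0),.05),True))
rows(o,[((*cad(-.01,.08),.23),D,-1),((*cad(-.1,.167),.23),D,-1),((*cad(-.1,.167),.137),D,-1)])
E
```

```text
t 8.3 p [0.5168 0.2673 0.068 ] q [ 0.33  0.35  1.65 -0.    1.14  1.8 ] w 0.0002 F [-10.2  -6.9  38.2] 19.1
0 [array([311.2, 170. ]), array([331.5, 170.1]), array([331.9, -21.5])] [453.4 183.9]
0.0355 [array([307.1, 161.9]), array([324.8, 162.1]), array([325.3,  -4.8])] [437.2 176.3]
[-0.0101, -0.0015, -0.1582, -0.0002, -0.0076, 0.0004, -1] rows 2.5
[-0.1225, -0.1103, -0.1595, -0.0002, -0.0076, 0.0004, -1] rows 3.7
[-0.1238, -0.1103, -0.0432, -0.0002, -0.0076, 0.0004, -1] rows 2.7
```

{"op": "step_arm", "data": {
  "moves": [
    [0, -0.002, -0.165, 0, 0, 0, -1],
    [0, -0.002, -0.165, 0, 0, 0, -1],
    [-0.123, -0.11, -0.165, 0, 0, 0, -1],
    [-0.123, -0.11, -0.165, 0, 0, 0, -1],
    [-0.123, -0.11, -0.165, 0, 0, 0, -1],
    [-0.123, -0.11, -0.165, 0, 0, 0, -1],
    [-0.123, -0.11, -0.05, 0, 0, 0, -1],
    [-0.123, -0.11, -0.05, 0, 0, 0, -1],
    [-0.123, -0.11, -0.05, 0, 0, 0, -1],
    [-0.123, -0.11, -0.05, 0, 0, 0, -1]
  ]
}}

```text
t: 9.3
position: [0.4042, 0.3432, 0.0977]
orientation: [0.001, 0.999, 0.052, -0.001]
wrist_force: [0.7, 0.9, 2.2]
gripper_width: -0.0001
finger_force: 0.0
```

```bash
python3 - <<'E'
from o import *
o=obs(); D=down(TH)
rows(o,[((*cad(-.03,.168),.14),D,-1),((*cad(.02,.168),.145),D,-1),((*cad(.06,.168),.142),D,-1)])
E
```

```text
t 9.3 p [0.4042 0.3432 0.0977] q [ 0.54  0.22  1.75 -0.    1.18  2.01] w -0.0001 F [0.7 0.9 2.2] 0.0
[0.0932, -0.0025, -0.0087, 0.0007, 0.0011, -0.0003, -1] rows 1.5
[0.1557, -0.0026, -0.015, 0.0007, 0.0011, -0.0003, -1] rows 2.5
[0.2057, -0.0026, -0.0114, 0.0007, 0.0011, -0.0003, -1] rows 3.3
```

{"op": "step_arm", "data": {
  "moves": [
    [0.03, -0.002, -0.009, 0, 0, 0, -1],
    [0.06, -0.002, -0.009, 0, 0, 0, -1],
    [0.09, -0.002, -0.009, 0, 0, 0, -1],
    [0.115, -0.002, -0.013, 0, 0, 0, -1],
    [0.14, -0.002, -0.015, 0, 0, 0, -1]
  ]
}}

```text
t: 9.8
position: [0.5183, 0.3581, 0.1143]
orientation: [-0.001, 0.999, 0.052, 0.002]
wrist_force: [-1.6, 0.4, -1.6]
gripper_width: -0.0003
finger_force: 1.1
```

{"op": "step_arm", "data": {
  "moves": [
    [0.02, 0, 0, 0, 0, 0, -1],
    [0.04, 0, 0.002, 0, 0, 0, -1],
    [0.055, 0, 0.004, 0, 0, 0, -1],
    [0.065, 0, 0.004, 0, 0, 0, -1],
    [0.065, 0, 0.004, 0, 0, 0, -1]
  ]
}}

```text
t: 10.3
position: [0.5527, 0.3614, 0.1106]
orientation: [0.002, 0.998, 0.053, -0.016]
wrist_force: [-40.4, -9.0, 27.5]
gripper_width: 0.0003
finger_force: 24.7
```

```bash
python3 - <<'E'
from o import *
o=obs(); D=down(TH); print((RC.T@(o["position"][:2]-C0)).round(4))
s2=robot.snapshot("side")
b=blobs(s2,"black",(170,245,250,290),12); print([(x[0],x[1].round(1)) for x in b])
for l in(0,.75,1.2,1.5): 
    a=-np.pi/4+l; print(l,pr(s2,(*cad(.02+.08*np.sin(a),.169),.1+.08*np.cos(a))))
rows(o,[((*cad(.03,.168),.23),D,-1),((*cad(-.10,0),.23),D,-1),((*cad(-.10,0),.122),D,-1)])
E
```

```text
t 10.3 p [0.5527 0.3614 0.1106] q [0.44 0.48 1.36 0.01 1.33 1.91] w 0.0003 F [-40.4  -9.   27.5] 24.7
[0.0451 0.1686]
[(array([186, 261,   8,   5,  20], dtype=int32), array([189.2, 263.2]))]
0 [228.2 273.3]
0.75 [208.3 261.9]
1.2 [196.1 261. ]
1.5 [189.6 263. ]
[-0.0222, 0.001, -0.1042, 0.0022, 0.0216, 0.0012, -1] rows 1.7
[-0.185, 0.2107, -0.0983, 0.0022, 0.0216, 0.0012, -1] rows 4.8
[-0.1806, 0.2103, 0.0367, 0.0022, 0.0216, 0.0012, -1] rows 4.5
```

{"op": "step_arm", "data": {
  "moves": [
    [-0.03, 0.001, -0.104, 0, 0, 0, -1],
    [-0.03, 0.001, -0.104, 0, 0, 0, -1],
    [-0.185, 0.21, -0.1, 0, 0.01, 0, -1],
    [-0.185, 0.21, -0.1, 0, 0.01, 0, -1],
    [-0.185, 0.21, -0.1, 0, 0.01, 0, -1],
    [-0.185, 0.21, -0.1, 0, 0.01, 0, -1],
    [-0.185, 0.21, -0.1, 0, 0.01, 0, -1],
    [-0.185, 0.21, 0.025, 0, 0.01, 0, -1],
    [-0.185, 0.21, 0.025, 0, 0.01, 0, -1],
    [-0.185, 0.21, 0.025, 0, 0.01, 0, -1]
  ]
}}

```text
t: 11.35
position: [0.4333, 0.179, 0.0828]
orientation: [0.0, 0.999, 0.052, 0.002]
wrist_force: [-1.7, -0.5, -0.8]
gripper_width: -0.0001
finger_force: 0.0
```

```bash
python3 - <<'E'
from o import *
o=obs(); D=down(TH); print((RC.T@(o["position"][:2]-C0)).round(4))
rows(o,[((*cad(-.10,0),.12),D,-1),((*cad(.07,0),.12),D,-1),((*cad(.08,0),.12),D,-1)])
E
```

```text
t 11.35 p [0.4333 0.179  0.0828] q [ 0.21  0.11  1.91 -0.    1.12  1.68] w -0.0001 F [-1.7 -0.5 -0.8] 0.0
[-0.0927 -0.0004]
[-0.0091, -0.0005, -0.0022, 0.0006, -0.0031, -0.0004, -1] rows 0.1
[0.2034, -0.0006, -0.0012, 0.0006, -0.0031, -0.0004, -1] rows 3.3
[0.2159, -0.0006, -0.0011, 0.0006, -0.0031, -0.0004, -1] rows 3.5
```

{"op": "step_arm", "data": {
  "moves": [
    [0.03, 0, 0, 0, 0, 0, -1],
    [0.06, 0, 0, 0, 0, 0, -1],
    [0.09, 0, 0, 0, 0, 0, -1],
    [0.12, 0, 0, 0, 0, 0, -1],
    [0.15, 0, 0, 0, 0, 0, -1],
    [0.175, 0, 0, 0, 0, 0, -1],
    [0.195, 0, 0, 0, 0, 0, -1],
    [0.21, 0, 0, 0, 0, 0, -1],
    [0.214, 0, 0, 0, 0, 0, -1],
    [0.214, 0, 0, 0, 0, 0, -1]
  ]
}}

```text
t: 12.35
position: [0.5934, 0.197, 0.0919]
orientation: [0.001, 0.999, 0.053, -0.009]
wrist_force: [-39.6, -6.8, 25.6]
gripper_width: -0.0003
finger_force: 20.1
```

```bash
python3 - <<'E'
from o import *
o=obs(); D=down(TH); print((RC.T@(o["position"][:2]-C0)).round(4))
# utensil data
T=dict(np.load("top0.npz"))
for nm,c,roi in(("bt","blue",(312,180,340,270)),("bs","blue",(345,170,380,250)),("rt","red",(385,175,430,270))):
    P=np.vstack([b[2] for b in blobs(T,c,roi,20)]); a,b,u,L=axis(T,P); cen=(a+b)/2; end=cen-.0975*u; print(nm,"grip@128",(end+.128*u).round(4),"yaw",np.arctan2(u[1],u[0]).round(4))
# kinematic fit planar
from scipy.optimize import least_squares
import json
A=[json.loads(l) for l in open("log.txt")]
def res(v):
    h,a,b,d=v; out=[]
    for q,p,_ in A:
        s=q[1]+q[2]; out+=[a*np.sin(q[1])+b*np.sin(s)+d*np.sin(s+q[4])-np.hypot(p[0],p[1]),h+a*np.cos(q[1])+b*np.cos(s)+d*np.cos(s+q[4])-p[2]]
    return out
r=least_squares(res,[.3,.45,.48,.2]); print(r.x.round(4),np.abs(r.fun).max())
E
```

```text
t 12.35 p [0.5934 0.197  0.0919] q [ 0.18  0.42  1.49 -0.    1.25  1.65] w -0.0003 F [-39.6  -6.8  25.6] 20.1
[0.0684 0.0009]
bt grip@128 [ 0.4878 -0.0904] yaw -0.124
bs grip@128 [ 0.5337 -0.2011] yaw 0.1449
rt grip@128 [ 0.5069 -0.3164] yaw 0.1587
[0.0206 0.4222 0.4883 0.1514] 0.01807897039818568
```

```bash
python3 - <<'E'
from o import *
o=obs(); D=down(TH); E=down(.1587)
rows(o,[((*cad(.05,0),.2),D,0.2),((.507,-.3165,.12),E,0.2)])
E
```

```text
t 12.35 p [0.5934 0.197  0.0919] q [ 0.18  0.42  1.49 -0.    1.25  1.65] w -0.0003 F [-39.6  -6.8  25.6] 20.1
[-0.0247, 0.0012, -0.0903, 0.0013, 0.0126, 0.0014, 0.2] rows 1.5
[-0.1755, 0.6267, 0.0138, 0.001, 0.0126, -0.0347, 0.2] rows 10.4
```

{"op": "step_arm", "data": {
  "moves": [
    [-0.03, 0, -0.09, 0, 0, 0, -1],
    [-0.03, 0, -0.09, 0, 0, 0, -1],
    [-0.175, 0.627, 0.0, 0, 0.0126, -0.035, 0.2],
    [-0.175, 0.627, 0.0, 0, 0.0126, -0.035, 0.2],
    [-0.175, 0.627, 0.0, 0, 0.0126, -0.035, 0.2],
    [-0.175, 0.627, 0.0, 0, 0.0126, -0.035, 0.2],
    [-0.175, 0.627, 0.0, 0, 0.0126, -0.035, 0.2],
    [-0.175, 0.627, 0.0, 0, 0.0126, -0.035, 0.2],
    [-0.175, 0.627, 0.0, 0, 0.0126, -0.035, 0.2],
    [-0.175, 0.627, 0.0, 0, 0.0126, -0.035, 0.2]
  ]
}}

```text
t: 13.35
position: [0.538, -0.2013, 0.109]
orientation: [0.001, 0.997, 0.079, 0.02]
wrist_force: [-0.7, -0.0, -0.3]
gripper_width: 0.051
finger_force: 0.0
```

{"op": "step_arm", "data": {
  "moves": [
    [0.0, 0.2, 0, 0, 0, 0, 0.2],
    [0.0, 0.2, 0, 0, 0, 0, 0.2],
    [0.0, 0.2, 0, 0, 0, 0, 0.2]
  ]
}}

```text
t: 13.65
position: [0.5613, -0.35, 0.1095]
orientation: [0.002, 0.997, 0.078, 0.019]
wrist_force: [1.6, 0.9, 1.6]
gripper_width: 0.0511
finger_force: 0.0
```

```bash
python3 - <<'E'
from o import *
o=obs(); E=down(.1587)
rows(o,[((.507,-.3165,.06),E,0.2),((.507,-.3165,.003),E,0.2)])
s=robot.snapshot("side")
print(tri.__name__, pr(s,(*cad(-.056,0),.134)),pr(s,(*cad(.089,0),.134)))
h=cv2.cvtColor(s["color"],cv2.COLOR_RGB2HSV)
cv2.imwrite("pics/r.png",cv2.resize(s["color"][120:330,150:430],None,fx=2.8,fy=2.8)[:,:,::-1])
E
```

```text
t 13.65 p [ 0.5613 -0.35    0.1095] q [-0.7   0.44  1.43  0.03  1.25  0.7 ] w 0.0511 F [1.6 0.9 1.6] 0.0
[-0.0645, -0.0526, 0.1036, 0.0042, -0.0257, -0.001, 0.2] rows 2.1
[-0.0673, -0.053, 0.1748, 0.0042, -0.0257, -0.001, 0.2] rows 3.1
tri [258.5 241.8] [211.8 231.5]
```

View pics/r.png

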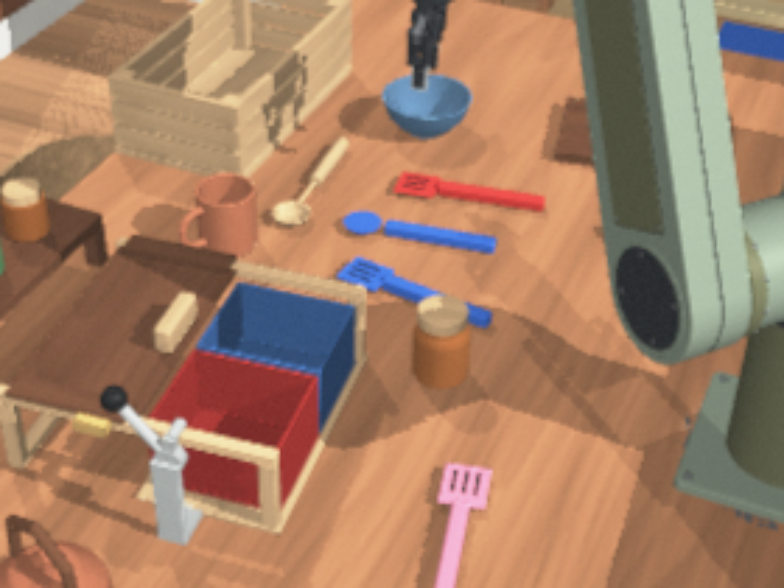

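The cover is at its stop (handle at about (214,234), where the open position should project), the lever is over, and the utensils are undisturbed. Next is the red turner.

{"op": "step_arm", "data": {
  "moves": [
    [-0.065, -0.053, 0.08, 0.004, -0.026, -0.001, 0.2],
    [-0.065, -0.053, 0.08, 0.004, -0.026, -0.001, 0.2],
    [-0.065, -0.053, 0.08, 0.004, -0.026, -0.001, 0.2]
  ]
}}

```text
t: 14.0
position: [0.4957, -0.3058, 0.0341]
orientation: [-0.008, 0.997, 0.079, -0.009]
wrist_force: [-0.8, 1.2, -1.8]
gripper_width: 0.0515
finger_force: 0.0
```

```bash
python3 - <<'E'
from o import *
o=obs(); E=down(.1587)
rows(o,[((.507,-.3165,.06),E,0.2),((.507,-.3165,.003),E,0.2),((.507,-.3165,.14),E,0.2)])
E
```

```text
t 14.0 p [ 0.4957 -0.3058  0.0341] q [-0.7   0.42  1.63 -0.    1.12  0.71] w 0.0515 F [-0.8  1.2 -1.8] 0.0
[0.0121, 0.0156, 0.0115, -0.0115, 0.0106, -0.0001, 0.2] rows 0.4
[0.0132, 0.0168, 0.0827, -0.0115, 0.0106, -0.0001, 0.2] rows 1.4
[0.0105, 0.0139, -0.0885, -0.0115, 0.0106, -0.0001, 0.2] rows 1.4
```

{"op": "step_arm", "data": {
  "moves": [
    [0.012, 0.016, 0.03, -0.0115, 0.0106, 0, 0.2],
    [0.012, 0.016, 0.03, -0.0115, 0.0106, 0, 0.2],
    [0.012, 0.016, 0.03, -0.0115, 0.0106, 0, 0.2]
  ]
}}

```text
t: 14.3
position: [0.5162, -0.3243, 0.0173]
orientation: [0.007, 0.997, 0.079, 0.007]
wrist_force: [0.2, -1.3, -0.2]
gripper_width: 0.0514
finger_force: 0.0
```

```bash
python3 - <<'E'
from o import *
o=obs(); E=down(.1587)
rows(o,[((.507,-.3165,.003),E,0.2)])
E
```

```text
t 14.3 p [ 0.5162 -0.3243  0.0173] q [-0.7   0.46  1.61  0.    1.05  0.71] w 0.0514 F [ 0.2 -1.3 -0.2] 0.0
[-0.0106, -0.0123, 0.0619, 0.0099, -0.0086, 0.0002, 0.2] rows 1.0
```

{"op": "step_arm", "data": {
  "moves": [
    [0, 0, 0, 0, 0, 0, 0.2],
    [0, 0, 0, 0, 0, 0, 0.2]
  ]
}}

```text
t: 14.5
position: [0.5155, -0.3239, 0.0167]
orientation: [0.007, 0.997, 0.079, 0.007]
wrist_force: [-0.2, 0.8, -0.1]
gripper_width: 0.0508
finger_force: 0.0
```

```bash
python3 - <<'E'
from o import *
o=obs(); E=down(.1587)
rows(o,[((.507,-.3165,.003),E,0.2)])
E
```

```text
t 14.5 p [ 0.5155 -0.3239  0.0167] q [-0.7   0.46  1.61  0.    1.05  0.71] w 0.0508 F [-0.2  0.8 -0.1] 0.0
[-0.0098, -0.0117, 0.0612, 0.0099, -0.0085, 0.0001, 0.2] rows 1.0
```

Settled now, so I'll descend and close.

{"op": "step_arm", "data": {
  "moves": [
    [-0.01, -0.012, 0.03, 0.01, -0.0085, 0, 0.2],
    [-0.01, -0.012, 0.06, 0.01, -0.0085, 0, 0.2],
    [-0.01, -0.012, 0.06, 0.01, -0.0085, 0, 0.2],
    [-0.01, -0.012, 0.06, 0.01, -0.0085, 0, -1],
    [-0.01, -0.012, 0.06, 0.01, -0.0085, 0, -1],
    [-0.01, -0.012, 0.06, 0.01, -0.0085, 0, -1],
    [-0.01, -0.012, 0.06, 0.01, -0.0085, 0, -1]
  ],
  "newtons": 80
}}

```text
t: 15.2
position: [0.506, -0.3159, -0.0325]
orientation: [-0.0, 0.997, 0.079, -0.0]
wrist_force: [0.4, 0.5, 2.5]
gripper_width: 0.0165
finger_force: 81.4
```

```bash
cat >> o.py <<'E'
PSI=TH+np.pi/2
def place(o,bx,by,z,pitch,g,L=.128,gb=.006,zf=.0155):
    "handle end axis at caddy (bx,by), at height z above touch; gripped L from the end, gb behind real tip"
    R=down(PSI,pitch); e=np.r_[cad(bx,by),zf+z]; G=e+L*R.apply([1,0,0])
    rows(o,[(G,R,g)],gb)
E
python3 - <<'E'
from o import *
o=obs(); print(o["orientation"])
rows(o,[((.507,-.3165,.27),down(.1587),-1),((*cad(0,.02),.30),down(PSI),-1)])
E
```

```text
t 15.2 p [ 0.506  -0.3159 -0.0325] q [-0.7   0.53  1.64  0.    0.98  0.71] w 0.0165 F [0.4 0.5 2.5] 81.4
[-4.70292321e-04  9.96856222e-01  7.92293605e-02 -3.99268368e-04]
[0.0009, 0.0006, -0.3338, -0.0007, 0.0005, -0.0, -1] rows 5.3
[0.1248, -0.6447, -0.3707, -0.0009, -0.0001, -1.0111, -1] rows 12.1
```

{"op": "step_arm", "data": {
  "moves": [
    [0, 0, -0.06, 0, 0, 0, -1],
    [0, 0, -0.12, 0, 0, 0, -1],
    [0, 0, -0.18, 0, 0, 0, -1],
    [0, 0, -0.24, 0, 0, 0, -1],
    [0.125, -0.645, -0.37, 0, 0, -1, -1],
    [0.125, -0.645, -0.37, 0, 0, -1, -1],
    [0.125, -0.645, -0.37, 0, 0, -1, -1],
    [0.125, -0.645, -0.37, 0, 0, -1, -1],
    [0.125, -0.645, -0.37, 0, 0, -1, -1],
    [0.125, -0.645, -0.37, 0, 0, -1, -1]
  ]
}}

```text
t: 16.2
position: [0.5151, -0.0198, 0.218]
orientation: [-0.001, 0.862, 0.507, -0.0]
wrist_force: [1.1, -0.3, -0.4]
gripper_width: 0.0161
finger_force: 81.1
```

```bash
python3 - <<'E'
from o import *
o=obs()
rows(o,[((*cad(0,.02),.30),down(PSI),-1)])
for d in (30,60): place(o,0,.055,.13,np.radians(d),-1)
E
```

```text
t 16.2 p [ 0.5151 -0.0198  0.218 ] q [-0.21  0.06  1.66  0.    1.42  0.3 ] w 0.0161 F [ 1.1 -0.3 -0.4] 81.1
[0.2551, -0.1297, -0.0576, -0.0013, -0.0012, -0.4073, -1] rows 4.7
[0.4255, -0.2488, 0.0566, 0.1053, 0.3368, -0.3981, -1] rows 7.9
[0.3932, -0.2263, -0.0211, 0.2117, 0.6743, -0.3695, -1] rows 8.0
```

{"op": "step_arm", "data": {
  "moves": [
    [0.255, -0.13, -0.058, 0, 0, -0.407, -1],
    [0.255, -0.13, -0.058, 0, 0, -0.407, -1],
    [0.255, -0.13, -0.058, 0, 0, -0.407, -1],
    [0.255, -0.13, -0.058, 0, 0, -0.407, -1],
    [0.4255, -0.249, 0.0, 0.105, 0.337, -0.398, -1],
    [0.4255, -0.249, 0.0, 0.105, 0.337, -0.398, -1],
    [0.4255, -0.249, 0.0, 0.105, 0.337, -0.398, -1],
    [0.4255, -0.249, 0.0, 0.105, 0.337, -0.398, -1],
    [0.4255, -0.249, 0.0, 0.105, 0.337, -0.398, -1]
  ]
}}

```text
t: 17.1
position: [0.5053, 0.3743, 0.2146]
orientation: [-0.195, 0.648, 0.716, 0.171]
wrist_force: [0.3, -0.5, -0.2]
gripper_width: 0.0157
finger_force: 81.1
```

```bash
python3 - <<'E'
from o import *
o=obs()
for d in (60,): place(o,0,.055,.13,np.radians(d),-1)
E
```

```text
t 17.1 p [0.5053 0.3743 0.2146] q [ 0.21  0.2   1.61  0.54  1.32 -0.02] w 0.0157 F [ 0.3 -0.5 -0.2] 81.1
[-0.0208, 0.0009, -0.0424, -0.0018, 0.3483, -0.0054, -1] rows 3.5
```

{"op": "step_arm", "data": {
  "moves": [
    [-0.02, 0, -0.06, 0, 0.175, 0, -1],
    [-0.021, 0.001, -0.042, -0.002, 0.348, -0.005, -1],
    [-0.021, 0.001, -0.042, -0.002, 0.348, -0.005, -1],
    [-0.021, 0.001, -0.042, -0.002, 0.348, -0.005, -1],
    [-0.021, 0.001, -0.042, -0.002, 0.348, -0.005, -1],
    [-0.021, 0.001, -0.042, -0.002, 0.348, -0.005, -1]
  ]
}}

```text
t: 17.7
position: [0.5131, 0.341, 0.2391]
orientation: [-0.368, 0.58, 0.644, 0.337]
wrist_force: [0.8, 1.0, 0.4]
gripper_width: 0.016
finger_force: 81.1
```

```bash
python3 - <<'E'
from o import *
o=obs()
S=robot.snapshot("side");T=robot.snapshot("top")
a=np.radians(60); R=down(PSI,a); G=np.array(o["position"])-quat(o["orientation"]).apply([0,0,OFF+.006]); x=quat(o["orientation"]).apply([1,0,0])
print("expected end",(G-.128*x).round(4),pr(S,G-.128*x),pr(T,G-.128*x),"head",pr(S,G+.067*x),"local",RC.T@((G-.128*x)[:2]-C0))
for n,s in(("S",S),("T",T)):
  for st,ce,p in blobs(s,"red",(100,80,420,330),20): 
    q=p.astype(float); c=q.mean(0); v=np.linalg.svd(q-c,full_matrices=False)[2][0]; t=(q-c)@v; print(n,st,(c+v*t.min()).round(1),(c+v*t.max()).round(1))
a=np.hstack([cv2.resize(S["color"][150:310,130:290],(400,400)),cv2.resize(T["color"][100:260,130:290],(400,400))])
cv2.imwrite("pics/pl.png",a[:,:,::-1])
place(o,0,.055,.06,np.radians(60),-1)
place(o,0,.055,.004,np.radians(60),-1)
E
```

```text
t 17.7 p [0.5131 0.341  0.2391] q [-0.09  0.29  1.74  1.02  1.49 -0.49] w 0.016 F [0.8 1.  0.4] 81.1
expected end [0.5239 0.2414 0.1493] [231.5 244.5] [200.6 193.7] head [212.5 215.6] local [0.0038973 0.0522754]
T [140 177  41  22 418] [139.3 187. ] [179.7 190.3]
T [186 195   7   7  22] [185.4 195.7] [191.5 200.6]
T [181 195  45  34 936] [226.7 202.6] [183.4 226.7]
[-0.0779, -0.0052, 0.0488, 0.0045, 0.0022, 0.0032, -1] rows 1.5
[-0.1384, -0.0057, 0.084, 0.0045, 0.0022, 0.0032, -1] rows 2.6
```

View pics/pl.png

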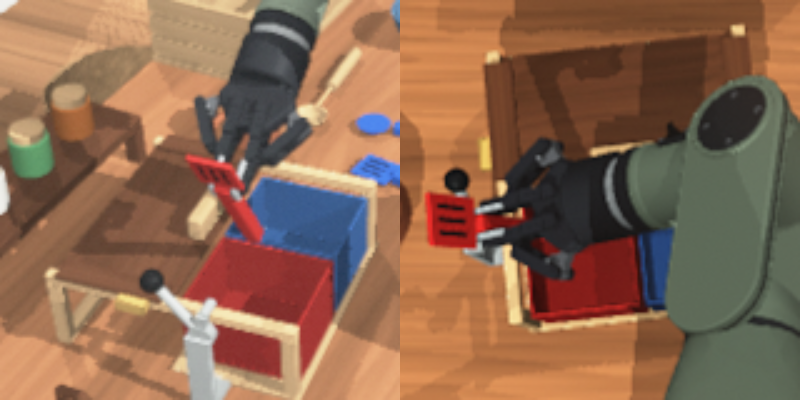

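The held turner's end is at side (232.8,245.2), against a predicted (231.5,244.5), so the model is right. It is over the red bin and can go down.

```bash
python3 - <<'E'
from o import *
o=obs()
for z in(.09,.05,.012,-.004): place(o,-.008,.05,z,np.radians(60),-1)
E
```

```text
t 17.8 p [0.5133 0.3419 0.2404] q [-0.09  0.29  1.74  1.02  1.49 -0.49] w 0.0158 F [-0.5 -0.4 -0.3] 81.1
[-0.0504, -0.0153, 0.0244, 0.0046, 0.0021, 0.0054, -1] rows 0.9
[-0.0936, -0.0159, 0.0495, 0.0046, 0.0021, 0.0054, -1] rows 1.7
[-0.1346, -0.0163, 0.0734, 0.0046, 0.0021, 0.0054, -1] rows 2.5
[-0.1519, -0.0166, 0.0835, 0.0046, 0.0021, 0.0054, -1] rows 2.8
```

{"op": "step_arm", "data": {
  "moves": [
    [-0.05, -0.015, 0.024, 0.005, 0.002, 0.005, -1],
    [-0.072, -0.015, 0.037, 0.005, 0.002, 0.005, -1],
    [-0.094, -0.016, 0.05, 0.005, 0.002, 0.005, -1],
    [-0.114, -0.016, 0.061, 0.005, 0.002, 0.005, -1],
    [-0.13, -0.016, 0.071, 0.005, 0.002, 0.005, -1],
    [-0.137, -0.016, 0.075, 0.005, 0.002, 0.005, -1],
    [-0.137, -0.016, 0.075, 0.005, 0.002, 0.005, -1]
  ]
}}

```text
t: 18.5
position: [0.5009, 0.3377, 0.1137]
orientation: [-0.373, 0.58, 0.643, 0.334]
wrist_force: [0.5, 0.7, -0.4]
gripper_width: 0.016
finger_force: 81.1
```

```bash
cat >> o.py <<'E'
def held(o,L=.128,gb=.006):
    R=quat(o["orientation"]); e=np.array(o["position"])-R.apply([0,0,OFF+gb])-L*R.apply([1,0,0]); print("end local",(RC.T@(e[:2]-C0)).round(4),"z above touch",round(e[2]-.0155,4))
E
python3 - <<'E'
from o import *
o=obs(); held(o)
for z in(.0,-.004): place(o,-.008,.05,z,np.radians(60),-1)
E
```

```text
t 18.5 p [0.5009 0.3377 0.1137] q [-0.1   0.48  1.8   1.04  1.38 -0.71] w 0.016 F [ 0.5  0.7 -0.4] 81.1
end local [-0.0092  0.0507] z above touch 0.0079
[-0.0091, 0.0013, 0.0044, -0.0016, -0.0009, -0.0017, -1] rows 0.2
[-0.0134, 0.0013, 0.0069, -0.0016, -0.0009, -0.0017, -1] rows 0.2
```

{"op": "step_arm", "data": {
  "moves": [
    [-0.005, 0, 0.003, 0, 0, 0, -1],
    [-0.01, 0, 0.006, 0, 0, 0, -1],
    [-0.01, 0, 0.006, 0, 0, 0, -1]
  ]
}}

```text
t: 18.8
position: [0.502, 0.3381, 0.1064]
orientation: [-0.373, 0.579, 0.642, 0.336]
wrist_force: [0.4, 0.7, 4.5]
gripper_width: 0.0157
finger_force: 81.4
```

{"op": "step_arm", "data": {
  "moves": [
    [-0.004, 0, 0.002, 0, 0, 0, -1],
    [-0.006, 0, 0.003, 0, 0, 0, -1],
    [-0.006, 0, 0.003, 0, 0, 0, -1]
  ]
}}

```text
t: 19.1
position: [0.5024, 0.3394, 0.1056]
orientation: [-0.375, 0.577, 0.642, 0.338]
wrist_force: [-2.7, 2.1, 17.6]
gripper_width: 0.0159
finger_force: 82.1
```

```bash
python3 - <<'E'
from o import *
o=obs(); held(o)
E
```

```text
t 19.1 p [0.5024 0.3394 0.1056] q [-0.1   0.5   1.8   1.06  1.37 -0.73] w 0.0159 F [-2.7  2.1 17.6] 82.1
end local [-0.007   0.0531] z above touch -0.0012
```

{"op": "step_arm", "data": {
  "moves": [
    [0.003, 0, -0.001, 0, 0, 0, -0.8],
    [0.003, 0, -0.001, 0, 0, 0, -0.5],
    [0.003, 0, -0.001, 0, 0, 0, -0.3],
    [0.003, 0, -0.001, 0, 0, 0, -0.3],
    [0.003, 0, -0.001, 0, 0, 0, -0.3],
    [0.003, 0, -0.04, 0, 0, 0, -0.3],
    [0.003, 0, -0.09, 0, 0, 0, -0.3],
    [0.003, 0, -0.15, 0, 0, 0, -0.3],
    [0.1, 0, -0.2, 0, 0, 0, -0.3],
    [0.15, 0, -0.23, 0, 0, 0, -0.3]
  ]
}}

```text
t: 20.1
position: [0.5121, 0.2364, 0.2615]
orientation: [-0.374, 0.581, 0.641, 0.334]
wrist_force: [0.6, 0.5, 0.1]
gripper_width: 0.0298
finger_force: 0.0
```

```bash
python3 - <<'E'
from o import *
o=obs()
S=robot.snapshot("side")
for st,ce,p in blobs(S,"red",(150,180,300,330),20): print(st,ce.round(1))
Rh=down(.1449)
rows(o,[((.534,-.1,.3),Rn.identity()*down(.9,.3),0.2),((.5337,-.2011,.12),Rh,0.2),((.5337,-.2011,.05),Rh,0.2)])
E
```

```text
t 20.1 p [0.5121 0.2364 0.2615] q [-0.28  0.27  1.71  0.94  1.67 -0.54] w 0.0298 F [0.6 0.5 0.1] 0.0
[-0.2, -0.0062, -0.36, -0.3322, -0.4727, 0.4083, 0.2] rows 7.1
[-0.4642, -0.027, -0.3641, -0.533, -0.5505, 0.9132, 0.2] rows 11.9
[-0.5401, -0.0264, -0.3205, -0.533, -0.5505, 0.9132, 0.2] rows 11.9
```

{"op": "step_arm", "data": {
  "moves": [
    [-0.2, -0.006, -0.36, -0.332, -0.473, 0.408, 0.2],
    [-0.2, -0.006, -0.36, -0.332, -0.473, 0.408, 0.2],
    [-0.2, -0.006, -0.36, -0.332, -0.473, 0.408, 0.2],
    [-0.2, -0.006, -0.36, -0.332, -0.473, 0.408, 0.2],
    [-0.2, -0.006, -0.36, -0.332, -0.473, 0.408, 0.2],
    [-0.2, -0.006, -0.36, -0.332, -0.473, 0.408, 0.2],
    [-0.2, -0.006, -0.36, -0.332, -0.473, 0.408, 0.2],
    [-0.464, -0.027, -0.364, -0.533, -0.55, 0.913, 0.2],
    [-0.464, -0.027, -0.364, -0.533, -0.55, 0.913, 0.2],
    [-0.464, -0.027, -0.364, -0.533, -0.55, 0.913, 0.2]
  ]
}}

```text
t: 21.15
position: [0.5371, -0.1686, 0.1364]
orientation: [-0.03, 0.968, 0.24, 0.064]
wrist_force: [0.9, -0.7, -0.5]
gripper_width: 0.0513
finger_force: 0.0
```

```bash
python3 - <<'E'
from o import *
o=obs()
S=robot.snapshot("side");T=robot.snapshot("top")
for n,s in(("S",S),("T",T)):
  for st,ce,p in blobs(s,"red",(100,150,300,330),20): print(n,st,ce.round(1))
for c,roi in(("blue",(312,180,345,270)),("blue",(345,170,380,250))):
    bl=blobs(T,c,roi,20)
    if bl:
        P=np.vstack([b[2] for b in bl]); a,b,u,L=axis(T,P); print("grip",((a+b)/2+.0305*u).round(4),np.arctan2(u[1],u[0]).round(3),L.round(3))
Rh=down(.1449)
rows(o,[((.5337,-.2011,.06),Rh,0.2)])
E
```

```text
t 21.15 p [ 0.5371 -0.1686  0.1364] q [-0.54  0.19  1.7   0.14  1.21  0.5 ] w 0.0513 F [ 0.9 -0.7 -0.5] 0.0
T [ 153  172   73   57 2366] [198.3 200.7]
grip [ 0.4878 -0.0905] -0.125 0.196
grip [ 0.5571 -0.1718] 2.597 0.044
[-0.0418, 0.0378, 0.1344, -0.0339, -0.0889, 0.2264, 0.2] rows 2.5
```

{"op": "step_arm", "data": {
  "moves": [
    [-0.042, 0.038, 0.13, -0.034, -0.089, 0.226, 0.2],
    [-0.042, 0.038, 0.13, -0.034, -0.089, 0.226, 0.2],
    [-0.042, 0.038, 0.13, -0.034, -0.089, 0.226, 0.2],
    [-0.042, 0.038, 0.13, -0.034, -0.089, 0.226, 0.2],
    [-0.042, 0.038, 0.13, -0.034, -0.089, 0.226, 0.2]
  ]
}}

```text
t: 21.75
position: [0.5349, -0.2006, 0.0305]
orientation: [-0.001, 0.997, 0.077, 0.002]
wrist_force: [0.0, 0.3, 0.5]
gripper_width: 0.0513
finger_force: 0.0
```

```bash
python3 - <<'E'
from o import *
o=obs()
Rh=down(.1449)
rows(o,[((.5337,-.2011,.04),Rh,0.2),((.5337,-.2011,.003),Rh,0.2)])
E
```

```text
t 21.75 p [ 0.5349 -0.2006  0.0305] q [-0.51  0.38  1.69  0.    1.07  0.9 ] w 0.0513 F [0.  0.3 0.5] 0.0
[-0.0017, 0.0004, 0.0325, -0.0008, -0.0021, 0.0055, 0.2] rows 0.5
[-0.0018, 0.0005, 0.0787, -0.0008, -0.0021, 0.0055, 0.2] rows 1.3
```

{"op": "step_arm", "data": {
  "moves": [
    [-0.002, 0, 0.04, 0, -0.002, 0.005, 0.2],
    [-0.002, 0, 0.079, 0, -0.002, 0.005, 0.2],
    [-0.002, 0, 0.079, 0, -0.002, 0.005, 0.2],
    [-0.002, 0, 0.079, 0, -0.002, 0.005, -1],
    [-0.002, 0, 0.079, 0, -0.002, 0.005, -1],
    [-0.002, 0, 0.079, 0, -0.002, 0.005, -1],
    [-0.002, 0, 0.079, 0, -0.002, 0.005, -1],
    [-0.002, 0, 0.03, 0, -0.002, 0.005, -1],
    [-0.002, 0, -0.03, 0, -0.002, 0.005, -1],
    [-0.002, 0, -0.09, 0, -0.002, 0.005, -1]
  ]
}}

```text
t: 22.75
position: [0.532, -0.2009, 0.1033]
orientation: [-0.001, 0.997, 0.072, -0.001]
wrist_force: [0.2, 0.1, -1.0]
gripper_width: 0.0157
finger_force: 80.5
```

```bash
python3 - <<'E'
from o import *
o=obs()
rows(o,[((.50,-.12,.28),down(.9),-1),((*cad(0,-.12),.30),down(PSI),-1)])
E
```

```text
t 22.75 p [ 0.532  -0.2009  0.1033] q [-0.51  0.29  1.64 -0.    1.21  0.91] w 0.0157 F [ 0.2  0.1 -1. ] 80.5
[-0.0254, -0.106, -0.1764, -0.0012, 0.0008, -0.5046, -1] rows 5.0
[0.0554, -0.3339, -0.2012, -0.0016, 0.0003, -1.0214, -1] rows 10.2
```

{"op": "step_arm", "data": {
  "moves": [
    [-0.025, -0.05, -0.176, 0, 0, -0.2, -1],
    [-0.025, -0.106, -0.18, 0, 0, -0.4, -1],
    [-0.025, -0.106, -0.18, 0, 0, -0.5, -1],
    [0.055, -0.334, -0.2, 0, 0, -1, -1],
    [0.055, -0.334, -0.2, 0, 0, -1, -1],
    [0.055, -0.334, -0.2, 0, 0, -1, -1],
    [0.055, -0.334, -0.2, 0, 0, -1, -1],
    [0.055, -0.334, -0.2, 0, 0, -1, -1],
    [0.055, -0.334, -0.2, 0, 0, -1, -1],
    [0.055, -0.334, -0.2, 0, 0, -1, -1]
  ]
}}

```text
t: 23.75
position: [0.5381, 0.0706, 0.2627]
orientation: [-0.0, 0.678, 0.735, 0.0]
wrist_force: [0.1, -0.8, -0.2]
gripper_width: 0.0158
finger_force: 80.5
```

```bash
python3 - <<'E'
from o import *
o=obs()
for d in (30,60): place(o,.024,-.074,.13,np.radians(d),-1)
E
```

```text
t 23.75 p [0.5381 0.0706 0.2627] q [-0.03  0.09  1.53  0.    1.52 -0.11] w 0.0158 F [ 0.1 -0.8 -0.2] 80.5
[0.2213, 0.0245, 0.1117, 0.0041, 0.3482, -0.0156, -1] rows 4.0
[0.1818, 0.0255, 0.0341, 0.0083, 0.6973, -0.0145, -1] rows 7.0
```

{"op": "step_arm", "data": {
  "moves": [
    [0.05, 0.006, 0, 0, 0.1, 0, -1],
    [0.1, 0.012, 0, 0, 0.2, 0, -1],
    [0.15, 0.02, 0.02, 0.004, 0.3, -0.01, -1],
    [0.18, 0.025, 0.02, 0.005, 0.4, -0.015, -1],
    [0.182, 0.0255, 0.025, 0.007, 0.5, -0.0145, -1],
    [0.182, 0.0255, 0.034, 0.008, 0.6, -0.0145, -1],
    [0.182, 0.0255, 0.034, 0.008, 0.697, -0.0145, -1],
    [0.182, 0.0255, 0.034, 0.008, 0.697, -0.0145, -1],
    [0.182, 0.0255, 0.034, 0.008, 0.697, -0.0145, -1]
  ]
}}

```text
t: 24.65
position: [0.5481, 0.2158, 0.2343]
orientation: [-0.37, 0.583, 0.641, 0.335]
wrist_force: [0.4, -0.1, 0.5]
gripper_width: 0.0155
finger_force: 80.5
```

```bash
python3 - <<'E'
from o import *
o=obs(); held(o)
for z in(.09,.05,.01): place(o,.024,-.074,z,np.radians(60),-1)
E
```

```text
t 24.65 p [0.5481 0.2158 0.2343] q [-0.3   0.37  1.64  0.93  1.66 -0.57] w 0.0155 F [ 0.4 -0.1  0.5] 80.5
end local [ 0.0241 -0.0759] z above touch 0.129
[-0.0409, -0.0015, 0.0261, 0.0048, 0.0014, -0.0043, -1] rows 0.8
[-0.0841, -0.0014, 0.0512, 0.0048, 0.0014, -0.0043, -1] rows 1.6
[-0.1274, -0.0013, 0.0763, 0.0048, 0.0014, -0.0043, -1] rows 2.4
```

{"op": "step_arm", "data": {
  "moves": [
    [-0.03, -0.0015, 0.02, 0.005, 0.001, -0.004, -1],
    [-0.06, -0.0015, 0.037, 0.005, 0.001, -0.004, -1],
    [-0.084, -0.0015, 0.051, 0.005, 0.001, -0.004, -1],
    [-0.106, -0.0015, 0.064, 0.005, 0.001, -0.004, -1],
    [-0.122, -0.0015, 0.073, 0.005, 0.001, -0.004, -1],
    [-0.13, -0.0015, 0.078, 0.005, 0.001, -0.004, -1],
    [-0.134, -0.0015, 0.08, 0.005, 0.001, -0.004, -1],
    [-0.138, -0.0015, 0.082, 0.005, 0.001, -0.004, -1]
  ]
}}

```text
t: 25.45
position: [0.5469, 0.2185, 0.1081]
orientation: [-0.372, 0.578, 0.644, 0.336]
wrist_force: [-0.8, 3.8, 9.1]
gripper_width: 0.0153
finger_force: 80.8
```

{"op": "step_arm", "data": {
  "moves": [
    [-0.004, 0, 0.002, 0, 0, 0, -1],
    [-0.006, 0, 0.003, 0, 0, 0, -1],
    [-0.006, 0, 0.003, 0, 0, 0, -1]
  ]
}}

```text
t: 25.75
position: [0.5473, 0.2197, 0.1076]
orientation: [-0.375, 0.576, 0.643, 0.339]
wrist_force: [-2.9, 3.9, 19.1]
gripper_width: 0.016
finger_force: 81.4
```

```bash
python3 - <<'E'
from o import *
o=obs(); held(o)
E
```

```text
t 25.75 p [0.5473 0.2197 0.1076] q [-0.29  0.57  1.67  0.93  1.53 -0.77] w 0.016 F [-2.9  3.9 19.1] 81.4
end local [ 0.0256 -0.0706] z above touch 0.0008
```

{"op": "step_arm", "data": {
  "moves": [
    [0.004, 0, -0.002, 0, 0, 0, -0.8],
    [0.004, 0, -0.002, 0, 0, 0, -0.5],
    [0.004, 0, -0.002, 0, 0, 0, -0.3],
    [0.004, 0, -0.002, 0, 0, 0, -0.3],
    [0.004, 0, -0.002, 0, 0, 0, -0.3],
    [0.004, 0, -0.04, 0, 0, 0, -0.3],
    [0.004, 0, -0.09, 0, 0, 0, -0.3],
    [0.004, 0, -0.15, 0, 0, 0, -0.3],
    [0.1, 0, -0.2, 0, 0, 0, -0.3],
    [0.1, 0, -0.2, 0, 0, 0, -0.3]
  ]
}}

```text
t: 26.75
position: [0.5576, 0.1175, 0.2515]
orientation: [-0.372, 0.58, 0.643, 0.336]
wrist_force: [0.3, 0.8, 0.8]
gripper_width: 0.03
finger_force: 0.0
```

```bash
python3 - <<'E'
from o import *
o=obs()
rows(o,[((.48,-.05,.2),down(.7,.2),0.2),((.4878,-.0905,.06),down(-.1245),0.2)])
E
```

```text
t 26.75 p [0.5576 0.1175 0.2515] q [-0.45  0.41  1.54  0.86  1.81 -0.62] w 0.03 F [0.3 0.8 0.8] 0.0
[-0.1899, -0.1107, -0.1139, -0.39, -0.5195, 0.5416, 0.2] rows 8.5
[-0.3705, -0.1135, -0.075, -0.6211, -0.4943, 1.0743, 0.2] rows 13.4
```

{"op": "step_arm", "data": {
  "moves": [
    [-0.19, -0.11, -0.114, -0.39, -0.52, 0.54, 0.2],
    [-0.19, -0.11, -0.114, -0.39, -0.52, 0.54, 0.2],
    [-0.19, -0.11, -0.114, -0.39, -0.52, 0.54, 0.2],
    [-0.19, -0.11, -0.114, -0.39, -0.52, 0.54, 0.2],
    [-0.19, -0.11, -0.114, -0.39, -0.52, 0.54, 0.2],
    [-0.19, -0.11, -0.114, -0.39, -0.52, 0.54, 0.2],
    [-0.19, -0.11, -0.114, -0.39, -0.52, 0.54, 0.2],
    [-0.19, -0.11, -0.114, -0.39, -0.52, 0.54, 0.2],
    [-0.19, -0.11, -0.114, -0.39, -0.52, 0.54, 0.2]
  ]
}}

```text
t: 27.65
position: [0.4854, -0.043, 0.1644]
orientation: [-0.032, 0.934, 0.343, 0.094]
wrist_force: [0.1, 0.9, -0.2]
gripper_width: 0.0514
finger_force: 0.0
```

```bash
python3 - <<'E'
from o import *
o=obs()
rows(o,[((.4878,-.0905,.06),down(-.1245),0.2)])
E
```

```text
t 27.65 p [ 0.4854 -0.043   0.1644] q [-0.4  -0.05  1.9   0.19  1.2   0.41] w 0.0514 F [ 0.1  0.9 -0.2] 0.0
[-0.0699, 0.0465, 0.1645, -0.0522, -0.1259, 0.5503, 0.2] rows 5.7
```

{"op": "step_arm", "data": {
  "moves": [
    [-0.07, 0.0465, 0.1, -0.052, -0.126, 0.55, 0.2],
    [-0.07, 0.0465, 0.1, -0.052, -0.126, 0.55, 0.2],
    [-0.07, 0.0465, 0.1, -0.052, -0.126, 0.55, 0.2],
    [-0.07, 0.0465, 0.1, -0.052, -0.126, 0.55, 0.2],
    [-0.07, 0.0465, 0.1645, -0.052, -0.126, 0.55, 0.2],
    [-0.07, 0.0465, 0.1645, -0.052, -0.126, 0.55, 0.2],
    [-0.07, 0.0465, 0.1645, -0.052, -0.126, 0.55, 0.2],
    [-0.07, 0.0465, 0.1645, -0.052, -0.126, 0.55, 0.2],
    [-0.07, 0.0465, 0.1645, -0.052, -0.126, 0.55, 0.2]
  ]
}}

```text
t: 28.55
position: [0.4885, -0.0918, 0.0246]
orientation: [-0.001, 0.998, -0.061, 0.001]
wrist_force: [-0.0, -0.3, -0.2]
gripper_width: 0.0511
finger_force: 0.0
```

```bash
python3 - <<'E'
from o import *
o=obs()
rows(o,[((.4878,-.0905,.003),down(-.1245),0.2)])
E
```

```text
t 28.55 p [ 0.4885 -0.0918  0.0246] q [-0.36  0.26  1.87  0.    1.01  1.33] w 0.0511 F [-0.  -0.3 -0.2] 0.0
[-0.0011, -0.0013, 0.0714, -0.0015, -0.0006, 0.0019, 0.2] rows 1.1
```

{"op": "step_arm", "data": {
  "moves": [
    [-0.001, -0.001, 0.04, -0.001, 0, 0.002, 0.2],
    [-0.001, -0.001, 0.071, -0.001, 0, 0.002, 0.2],
    [-0.001, -0.001, 0.071, -0.001, 0, 0.002, 0.2],
    [-0.001, -0.001, 0.071, -0.001, 0, 0.002, -1],
    [-0.001, -0.001, 0.071, -0.001, 0, 0.002, -1],
    [-0.001, -0.001, 0.071, -0.001, 0, 0.002, -1],
    [-0.001, -0.001, 0.071, -0.001, 0, 0.002, -1],
    [-0.001, -0.001, 0.02, -0.001, 0, 0.002, -1],
    [-0.001, -0.001, -0.04, -0.001, 0, 0.002, -1],
    [-0.001, -0.001, -0.1, -0.001, 0, 0.002, -1]
  ]
}}

```text
t: 29.55
position: [0.4868, -0.0905, 0.1054]
orientation: [-0.001, 0.998, -0.063, -0.001]
wrist_force: [0.9, -1.1, -1.1]
gripper_width: 0.0156
finger_force: 79.8
```

```bash
python3 - <<'E'
from o import *
o=obs()
rows(o,[((.48,-.10,.29),down(.5),-1),((*cad(-.05,-.17),.30),down(PSI-.3),-1)])
T=robot.snapshot("top");S=robot.snapshot("side")
for n,s,roi in(("T",T,(150,150,300,240)),("S",S,(150,150,300,330))):
  for st,ce,p in blobs(s,"blue",roi,20): print(n,st,ce.round(1))
E
```

```text
t 29.55 p [ 0.4868 -0.0905  0.1054] q [-0.36  0.14  1.82  0.    1.18  1.34] w 0.0156 F [ 0.9 -1.1 -1.1] 79.8
[-0.0072, 0.0127, -0.1864, -0.0011, 0.0008, -0.417, -1] rows 4.2
[-0.0084, -0.1317, -0.1987, -0.0015, 0.0002, -1.0005, -1] rows 10.0
T [ 202  168   70   54 1757] [240.8 195.3]
S [270 176  16  11  93] [278.3 181.4]
S [292 182   8   9  44] [295.6 186.7]
S [221 232  25  17 181] [233.3 239.2]
```

{"op": "step_arm", "data": {
  "moves": [
    [-0.004, 0, -0.08, 0, 0, -0.1, -1],
    [-0.007, 0.012, -0.14, 0, 0, -0.2, -1],
    [-0.007, 0.012, -0.19, 0, 0, -0.3, -1],
    [-0.007, 0.012, -0.2, 0, 0, -0.4, -1],
    [-0.008, -0.03, -0.2, 0, 0, -0.5, -1],
    [-0.008, -0.06, -0.2, 0, 0, -0.6, -1],
    [-0.008, -0.09, -0.2, 0, 0, -0.7, -1],
    [-0.008, -0.13, -0.2, 0, 0, -0.8, -1],
    [-0.008, -0.13, -0.2, 0, 0, -0.9, -1],
    [-0.008, -0.13, -0.2, 0, 0, -1, -1]
  ]
}}

```text
t: 30.65
position: [0.4938, 0.0143, 0.2635]
orientation: [-0.001, 0.77, 0.638, -0.0]
wrist_force: [0.5, -0.1, -1.9]
gripper_width: 0.0159
finger_force: 79.8
```

```bash
python3 - <<'E'
from o import *
o=obs()
for d in (30,60): place(o,-.032,-.074,.14,np.radians(d),-1)
E
```

```text
t 30.65 p [0.4938 0.0143 0.2635] q [-0.15 -0.01  1.64  0.    1.52  0.04] w 0.0159 F [ 0.5 -0.1 -1.9] 79.8
[0.2792, -0.0607, 0.1003, 0.0501, 0.3456, -0.1906, -1] rows 4.8
[0.2414, -0.0494, 0.0227, 0.1011, 0.692, -0.1772, -1] rows 7.2
```

{"op": "step_arm", "data": {
  "moves": [
    [0.06, -0.012, 0, 0.015, 0.1, -0.04, -1],
    [0.12, -0.025, 0, 0.03, 0.2, -0.08, -1],
    [0.18, -0.04, 0, 0.045, 0.3, -0.13, -1],
    [0.24, -0.05, 0.01, 0.06, 0.4, -0.17, -1],
    [0.241, -0.05, 0.015, 0.075, 0.5, -0.177, -1],
    [0.241, -0.05, 0.023, 0.09, 0.6, -0.177, -1],
    [0.241, -0.0494, 0.023, 0.101, 0.692, -0.177, -1],
    [0.241, -0.0494, 0.023, 0.101, 0.692, -0.177, -1],
    [0.241, -0.0494, 0.023, 0.101, 0.692, -0.177, -1]
  ]
}}

```text
t: 31.55
position: [0.4924, 0.2093, 0.2436]
orientation: [-0.371, 0.584, 0.639, 0.335]
wrist_force: [0.0, -0.4, -1.2]
gripper_width: 0.0158
finger_force: 79.8
```

```bash
python3 - <<'E'
from o import *
o=obs(); held(o)
for z in(.09,.05,.01): place(o,-.032,-.074,z,np.radians(60),-1)
E
```

```text
t 31.55 p [0.4924 0.2093 0.2436] q [-0.34  0.26  1.77  0.91  1.68 -0.61] w 0.0158 F [ 0.  -0.4 -1.2] 79.8
end local [-0.0324 -0.0763] z above touch 0.138
[-0.0505, -0.0012, 0.0325, 0.0046, -0.0002, -0.0065, -1] rows 1.0
[-0.0938, -0.0009, 0.0574, 0.0046, -0.0002, -0.0065, -1] rows 1.8
[-0.1371, -0.0007, 0.0824, 0.0046, -0.0002, -0.0065, -1] rows 2.6
```

{"op": "step_arm", "data": {
  "moves": [
    [-0.03, -0.001, 0.02, 0.005, 0, -0.006, -1],
    [-0.06, -0.001, 0.038, 0.005, 0, -0.006, -1],
    [-0.085, -0.001, 0.052, 0.005, 0, -0.006, -1],
    [-0.107, -0.001, 0.065, 0.005, 0, -0.006, -1],
    [-0.125, -0.001, 0.075, 0.005, 0, -0.006, -1],
    [-0.137, -0.001, 0.0825, 0.005, 0, -0.006, -1],
    [-0.142, -0.001, 0.0855, 0.005, 0, -0.006, -1],
    [-0.146, -0.001, 0.0875, 0.005, 0, -0.006, -1]
  ]
}}

```text
t: 32.35
position: [0.4924, 0.2124, 0.1099]
orientation: [-0.37, 0.578, 0.646, 0.335]
wrist_force: [-0.6, 0.1, 0.4]
gripper_width: 0.0154
finger_force: 79.8
```

{"op": "step_arm", "data": {
  "moves": [
    [-0.004, 0, 0.002, 0, 0, 0, -1],
    [-0.006, 0, 0.003, 0, 0, 0, -1],
    [-0.006, 0, 0.003, 0, 0, 0, -1]
  ]
}}

```text
t: 32.65
position: [0.4927, 0.2132, 0.108]
orientation: [-0.372, 0.576, 0.644, 0.338]
wrist_force: [-2.9, 2.6, 10.5]
gripper_width: 0.0158
finger_force: 80.3
```

```bash
python3 - <<'E'
from o import *
o=obs(); held(o)
E
```

```text
t 32.65 p [0.4927 0.2132 0.108 ] q [-0.33  0.49  1.81  0.91  1.52 -0.83] w 0.0158 F [-2.9  2.6 10.5] 80.3
end local [-0.0292 -0.0719] z above touch 0.0018
```

Touching the floor, so I'll release and retract.

{"op": "step_arm", "data": {
  "moves": [
    [0.002, 0, -0.001, 0, 0, 0, -0.8],
    [0.002, 0, -0.001, 0, 0, 0, -0.5],
    [0.002, 0, -0.001, 0, 0, 0, -0.35],
    [0.002, 0, -0.001, 0, 0, 0, -0.35],
    [0.002, 0, -0.001, 0, 0, 0, -0.35],
    [0.002, 0, -0.04, 0, 0, 0, -0.35],
    [0.002, 0, -0.09, 0, 0, 0, -0.35],
    [0.002, 0, -0.15, 0, 0, 0, -0.35],
    [0.1, 0, -0.22, 0, 0, 0, -0.35],
    [0.1, 0, -0.3, 0, 0, 0, -0.35]
  ]
}}

```text
t: 33.65
position: [0.5053, 0.0746, 0.2565]
orientation: [-0.372, 0.578, 0.645, 0.335]
wrist_force: [1.6, 0.3, -0.4]
gripper_width: 0.0278
finger_force: 0.0
```

{"op": "step_arm", "data": {
  "moves": [
    [0.1, 0, -0.15, 0, 0, 0, -0.35],
    [0.1, 0, -0.2, 0, 0, 0, -0.35],
    [0.1, 0, -0.25, 0, 0, 0, -0.35],
    [0.1, 0, -0.25, 0, 0, 0, -0.35],
    [0.1, 0, -0.25, 0, 0, 0, -0.35],
    [0.1, 0, -0.25, 0, 0, 0, -0.35]
  ]
}}

```text
t: 34.25
position: [0.5203, -0.0605, 0.4255]
orientation: [-0.368, 0.579, 0.645, 0.336]
wrist_force: [0.5, -0.4, -1.4]
gripper_width: 0.0278
finger_force: 0.0
```

```bash
python3 - <<'E'
from o import *
o=obs()
S=robot.snapshot("side");T=robot.snapshot("top")
a=np.hstack([cv2.resize(S["color"][170:320,140:290],(400,400),interpolation=cv2.INTER_CUBIC),cv2.resize(T["color"][100:250,140:290],(400,400),interpolation=cv2.INTER_CUBIC)])
cv2.imwrite("pics/fin.png",a[:,:,::-1])
# masks of red/blue in the side view, extents above the bins
for c in("red","blue"):
  for st,ce,p in blobs(T,c,(130,150,300,240),20): print(c,st,ce.round(1))
for n,e,y in(("rt",-.008,.05),("bs",.024,-.074),("bt",-.031,-.074)):
    for tilt in(30,40): print(n,tilt,"head expected",pr(T,(*cad(e,y+.17*np.sin(np.radians(tilt))),.0155+.17*np.cos(np.radians(tilt)))))
E
```

```text
t 34.25 p [ 0.5203 -0.0605  0.4255] q [-0.71  0.35  1.25  0.85  2.23 -0.52] w 0.0278 F [ 0.5 -0.4 -1.4] 0.0
red [ 153  172   76   57 1662] [192.9 202.7]
blue [ 202  170   62   52 1908] [233.  196.1]
blue [267 192   3  16  23] [268.1 198.9]
rt 30 head expected [167.7 200.8]
rt 40 head expected [160.  202.6]
bs 30 head expected [215.1 183.5]
bs 40 head expected [206.8 185.6]
bt 30 head expected [217.  204.7]
bt 40 head expected [208.6 206.5]
```

```bash
python3 - <<'E'
from o import *
T=robot.snapshot("top")
for c,lim in(("blue",221),("red",168)):
    p=np.vstack([b[2] for b in blobs(T,c,(140,150,300,240),20)]); q=p[p[:,0]<lim]
    h=np.bincount(q[:,1],minlength=240); print(c,{i:int(h[i]) for i in range(150,240) if h[i]})
print([pr(T,(*cad(x,-.003),.091)) for x in(-.07,.07)],[pr(T,(*cad(x,.121),.091)) for x in(-.07,.07)])
print(len(blobs(T,"blue",(300,150,400,280),40)),len(blobs(T,"red",(380,150,430,280),40)))
S0=dict(np.load("top0.npz"))["color"].astype(int); d=np.abs(T["color"].astype(int)-S0).max(2)
for n,(u,v) in dict(teapot=(112,183),mug=(327,131),jar=(285,250),beech=(380,150),bowl=(460,172)).items(): print(n,round(float((d[v-18:v+18,u-18:u+18]>40).mean()),3))
E
```

```text
blue {175: 1, 176: 6, 177: 8, 178: 10, 179: 11, 180: 11, 181: 13, 182: 13, 183: 19, 184: 19, 185: 19, 186: 18, 187: 18, 188: 18, 189: 11, 190: 10, 191: 9, 192: 7, 193: 3, 196: 1, 197: 16, 198: 16, 199: 15, 200: 13, 201: 13, 202: 16, 203: 18, 204: 18, 205: 10, 206: 18, 207: 18, 208: 18, 209: 18, 210: 8, 211: 16, 212: 16, 213: 16, 214: 15}
red {193: 8, 194: 15, 195: 15, 196: 13, 197: 6, 198: 15, 199: 15, 200: 15, 201: 7, 202: 12, 203: 15, 204: 14, 205: 14, 206: 5, 207: 14, 208: 14, 209: 14, 210: 14}
[array([227.4, 221.8]), array([222.8, 171. ])] [array([181.5, 226.6]), array([177.5, 175.6])]
0 0
teapot 0.0
mug 0.296
jar 0.143
beech 0.748
bowl 0.503
```

```bash
python3 - <<'E'
from plant import robot
print(robot.job_done())
E
```

```text
the job is handed in; nothing more can be done
None
```

I handed the job in at about 34 s with the lever flipped, the cover at its stop, and all three utensils lowered to the floor of their own-colour bins. The hand-in gave no verdict, and the arm blocked the final check that the mug, jar, bowl and plain spoon hadn't moved.

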